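Right the toppled valve block and slide it home against the leak tester

ROBOT

A 7-joint arm with a two-finger parallel gripper is mounted at the origin on the work surface. World frame = base frame: x ahead of the robot, y to its left, z up, the work surface at z = 0. Lengths are in m, angles in rad, forces in N, time in s.
With the tool pointing down it reaches from about 0.425 to 0.875 m from the base axis. Payload 4.7 kg.
Tool frame: the origin (TCP) lies at the very end of the fingers, on their centre line; the grasp point (between the pads) lies 19 mm behind it; z points along the fingers, y is the direction in which the jaws open and shut (so a half turn about z gives the same grasp; the last joint's range is limited). The gripper opens to 87 mm and grips with 3 to 60 N. Pads are 19 mm wide; open, the fingers measure 117 mm over their backs; the gripper's body (75 mm by 190 mm) begins 51 mm behind the grasp point.
Start: joints at [-1.323, 0.321, -0.07, 1.45, 0.023, 1.371, -0.057], TCP at [0.151, 0.632, 0.192] pointing down, gripper open.
Joint ranges: [-2.86, 2.86], [-0.3, 2.09], [-1.38, 1.24], [0.06, 2.45], [-1.56, 4.7], [0.09, 2.05], [-2.69, 2.69]. Speed limits (rad/s): [2.57, 2.57, 3.14, 3.14, 3.14, 3.14, 3.14].

INTERFACE

Orientations are given as a rotation vector (axis times angle).
In Python, from station import arm gives the robot as it stands.
- The arm moves only by the shell command python3 -m creep 'ROWS' [FORCE]. ROWS is JSON, a list that holds one entry, the list of rows, each a list of 5 numbers: the shift along the tool's x, y, z in m, then the turn about the tool's z in rad, then the closure, from -1 (fully open) to 1 (shut), so that 0 is half open. A call has exactly 8 rows; each row is the pose to reach, as a shift and turn from the pose commanded when the call began, along the tool's axes at that moment; what a row does not reach only later rows make up. A row lasts 1/10 s, in which the tool goes at most 50 mm and 8.59 degrees, less where a joint would pass 70% of its speed; a pose out of reach is approached as far as the arm can. A call with a gripper value outside its range is refused whole. The fingers move at their own pace and stop on an object; FORCE is the grip in N (left out, the last holds). Time passes only in rows, so rows that repeat a pose let the fingers close, or fill a call up. It gives the time, the measured TCP pose, the force and the opening at its end, in the units of the state.
- arm.get_obs(): the state, without advancing time (a new reading comes with each control period).
- arm.snapshot(name): name is "scene" or "top"; returns a dict with "image" (384x512x3 uint8, red, green, blue), "depth" (384x512 float32, m along the optical axis (not along the pixel's ray), 0 where there is no reading), "fx", "fy", "cx", "cy" (pixels), "k1" (the pictures are not rectified: a ray, as slopes to the right and down, at radius r is drawn at 1 + k1 r^2 times it, then the intrinsics apply), "R" (3x3) and "t" (3): a world point X has camera coordinates R X + t. Camera axes: x right, y down, z forward; pixel columns grow to the right and rows downward; lengths in m; the calibration is good to about 2 mm. A picture is of the moment at which its call begins.
- arm.job_done(): hands the job in, once; it reports no verdict.
The state is a dict: "time_s": time; "joint_pos": joint angles; "dq": joint speeds; "joint_torque": joint torques, N m; "position": TCP position; "ee_rot": TCP orientation; "ft_force": force on the tool from outside, world axes, zero at the start; "moment": the same for the moment, N m; "finger_gap": opening from 0.0 (shut) to 1.0 (fully open).
Only numpy, scipy, OpenCV 4.12 (cv2) and the standard library are available. Lean on these libraries where they do the work, as an engineer would, in place of code of your own. Each camera call takes 0.05 s, during which the arm holds its last target.

TASK

The black valve block has toppled onto its back on the service bench. Tip it up onto its metal foot again, rolling it over its heel edge without picking it up off the bench and easing it down so that it does not drop onto its foot, then slide it standing up until the heel of its foot sits flush against the steel stop rail of the leak tester, with the whole foot between the two yellow marks. Push it gently, and leave the other things on the bench where they are.

Things in the scene. Friction and masses are not known exactly. Their poses are not given: they have to be found in the camera images.
- block: Black plastic valve body on an aluminium foot, 165 mm tall upright, 0.65 kg (up to a third more or less). Frame: origin at the centre of the foot's underside, z up when upright, -x its front, +x its back, y its width. Foot x -75 to 75, 120 wide, 14 thick. At the start it lies on its back: +x down, ports up, foot plate vertical, z axis level, roughly towards the tester. Too wide to grasp across.
- heel (a point): Middle of the foot's bottom back edge (block x 75, y 0, z 0; axes as the block's): the edge the block rolls over and that must meet the rail. It may creep: bench friction varies. Balance is passed some 37 degrees up from lying; from there the block falls forward onto its foot (the pedal comes down) unless something bears on the port face, best far up it (low down, the heel skids). Standing, it slides at 2 to 7 N.
- pedal (a point): Middle of the upper face of the pedal, the foot's bare front part (block x -53, y 0, z 14; axes as the block's). Pedal: x -75 to -31, z 0 to 14. While lying, its tip is 150 mm above the bench; pushing it from the port side, away from the column, rolls the block up with 2 to 5 N. A fingertip between pedal and port face can bear on either through the whole roll.
- ports (a point): Middle of the flat port face with three red-ringed holes (dummy, closed), block x -31, y 0, z 54; axes as the block's. The face spans z 14 to 94, 100 wide, and is the front of the port boss (x -31 to 25). While lying it faces up, 106 mm above the bench. Pushing on it slides the standing block backwards, to the rail.
- cap (a point): Middle of the top of the block's cap (block x 47, y 0, z 158; axes as the block's; small studs 7 mm higher). Cap: x 19 to 75, 100 wide, 14 thick. Below it the column: x 25 to 69, 92 wide, with three round barrels on its front reaching to x 11 (looks only). The block's centre of mass lies near x 15, z 46.
- tester: Leak tester, a white console fixed to the bench with a steel stop rail along its front. Origin on the bench under the middle of the rail's stop face; x level, from that face into the tester, y along the rail, z up. Rail 250 long, 26 high, 24 deep, yellow marks 12 wide centred 105 mm either side of the middle. Console from x 40, 150 high. Home, the block's x points along the tester's x.
- dish: Bystander: glass dish, 110 mm across, 20 high; origin at the centre of its underside.
- piston_a: Bystander: white plastic piston standing upright, 32 mm diameter, 96 tall; origin at the centre of its underside.
- piston_b: Bystander: another such white piston, standing.
- cleaner: Bystander: translucent whitish bottle with a blue cap, 64 mm diameter, 160 tall; origin at the centre of its underside.
- grease: Bystander: white jar with a red lid, 60 mm diameter, 60 tall; origin at the centre of its underside.
- driver: Bystander: screwdriver lying on the bench; origin under its middle.
- seal: Bystander: red seal ring lying flat, 60 mm outside diameter, 10 high; origin at its centre on the bench.
Mind the look-alikes: they are no part of the job. Of the things that look like the block, take the one that is farthest to the robot's right at the start.

How it is judged:
By the outcome, as a careful person would: the job done as asked, in the order asked, and still so for the second after the job is handed in, with the robot touching nothing.
It also fails if it takes over 56 s, if anything falls off the work surface, if the arm or the gripper's body presses on something with over 40 N, if the wrist force passes 120 N, or if a joint passes its speed limit or range.

## Working session

There is one attempt and no reset: what is moved stays moved. The work goes in short steps, Python scripts to look and compute and a shell command to move; the robot and the scene stay as the last step left them, time stands still between calls to the robot, and variables do not carry over. Pictures are saved under pics/ and viewed, and the job is handed in when it is done.

```bash
ls; mkdir -p pics
python3 - <<'E'
from station import arm
import cv2,pickle
o=arm.get_obs();print(o)
for n in("scene","top"):
    s=arm.snapshot(n);pickle.dump(s,open(n+"0.pkl","wb"))
    cv2.imwrite(f"pics/{n}0.png",s["image"][:,:,::-1])
    print(n,s["fx"],s["cx"],s["cy"],s["k1"],s["R"],s["t"])
E
```

```text
pics
{'time_s': 0.0, 'joint_pos': array([-1.3228957 ,  0.32181545, -0.07009108,  1.4516639 ,  0.02264595,
        1.37082593, -0.05692428]), 'dq': array([-1.41627607e-04,  1.09806179e-03,  1.69162588e-03,  1.98814173e-03,
        5.97955660e-04, -8.47985009e-05, -1.67058893e-03]), 'joint_torque': array([-7.84378663e-04, -4.91291428e+01, -4.04379778e-01, -3.12533998e+01,
       -6.38109958e-02,  4.36471333e-02,  1.89954458e-04]), 'position': array([0.15051233, 0.63169915, 0.19117213]), 'ee_rot': array([-3.66374367e-01, -3.12007181e+00,  3.02211867e-03]), 'ft_force': array([ 0.46213315, -0.68975581,  0.55558973]), 'moment': array([0.0238747 , 0.00738839, 0.01731545]), 'finger_gap': 1.001889339097201}
scene 436.3878911018177 260.5795294940395 189.50167795410533 0.027237409798107345 [[-0.22955493  0.9732764   0.00612993]
 [ 0.64744317  0.15740108 -0.7456824 ]
 [-0.72671994 -0.16720629 -0.66627336]] [ 0.17381725 -0.27501117  1.67493553]
top 465.52259998980685 252.0763226034456 181.07279418163557 -0.14292127142730723 [[-2.27211256e-03 -9.99997057e-01  8.50570015e-04]
 [-9.98223936e-01  2.21744755e-03 -5.95319787e-02]
 [ 5.95299175e-02 -9.84322705e-04 -9.98226037e-01]] [-0.05000204  0.52100158  1.61857228]
```

View pics/scene0.png

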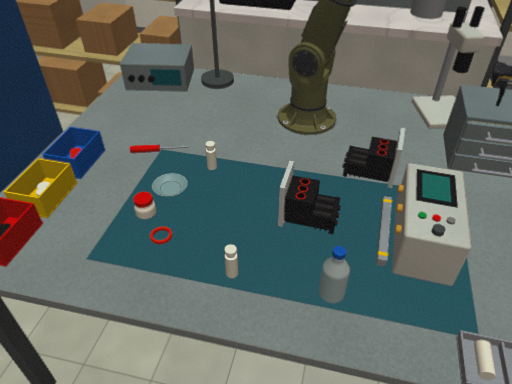

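View pics/top0.png

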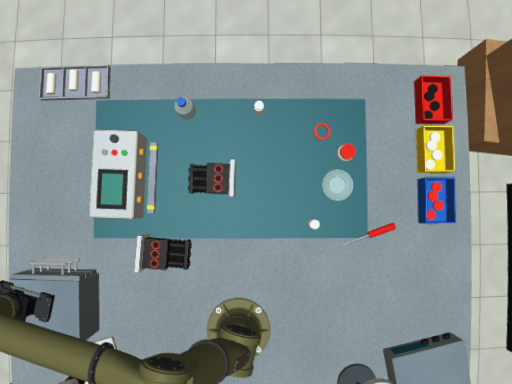

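The top view shows the target block, the one further to the robot's right, at about (212,178), with its foot plate at x≈233. The rail runs from (155,143) to (151,212). The second block at (165,253) is the look-alike. Next I measure the poses.

```bash
cat > h.py <<'E'
import numpy as np,cv2
def K(s): return np.array([[s["fx"],0,s["cx"]],[0,s["fy"],s["cy"]],[0,0,1.]]),np.array([s["k1"],0,0,0,0.])
def rays(s,uv):
    k,d=K(s);return cv2.undistortPoints(np.asarray(uv,float).reshape(-1,1,2),k,d).reshape(-1,2)
def cloud(s):
    v,u=np.mgrid[0:384,0:512];r=rays(s,np.stack([u,v],-1).reshape(-1,2))
    z=s["depth"].reshape(-1,1).astype(float);P=np.hstack([r*z,z])
    return ((P-s["t"])@s["R"]).reshape(384,512,3)
def plane(s,uv,h):
    r=rays(s,uv);d=np.hstack([r,np.ones((len(r),1))])@s["R"];c=-s["R"].T@s["t"]
    return c+d*((h-c[2])/d[:,2])[:,None]
def proj(s,X):
    k,d=K(s);return cv2.projectPoints(np.asarray(X,float).reshape(-1,3),cv2.Rodrigues(s["R"])[0],s["t"],k,d)[0].reshape(-1,2)
E
python3 - <<'E'
import pickle,numpy as np,cv2
from h import *
for n in("top","scene"):
    s=pickle.load(open(n+"0.pkl","rb"));W=cloud(s)
    print(n,"depth ok",(s["depth"]>0).mean())
    im=s["image"];hsv=cv2.cvtColor(im,cv2.COLOR_RGB2HSV)
    print("table z",np.median(W[120:130,250:300,2]) if n=="top" else '')
    x,y,z=W[...,0],W[...,1],W[...,2]
    roi=(x>.3)&(x<.68)&(y>-.05)&(y<.19)&(z>.012)&(z<.25)
    vv,uu=np.where(roi);print("px",uu.min(),uu.max(),vv.min(),vv.max())
    hi=roi&(z>.135)
    P=W[hi];print("tip",len(P),P.mean(0),P.min(0),P.max(0))
    if len(P)>5:
        rect=cv2.minAreaRect((P[:,:2]*1000).astype(np.float32));print(rect)
    po=roi&(z>.098)&(z<.114);P=W[po];print("portface",len(P),P.mean(0),cv2.minAreaRect((P[:,:2]*1000).astype(np.float32)))
    rail=(x>.3)&(x<.75)&(y>.2)&(y<.33)&(z>.018)&(z<.034)
    P=W[rail];vv,uu=np.where(rail);print("rail",len(P),P.mean(0),cv2.minAreaRect((P[:,:2]*1000).astype(np.float32)))
    ye=cv2.inRange(hsv,(20,110,120),(35,255,255))>0
    nn,l,st,c=cv2.connectedComponentsWithStats(ye.astype(np.uint8))
    for i in range(1,nn):
        if st[i,4]>6: print("yel",c[i],st[i,4],np.median(W[l==i],0))
s=pickle.load(open("top0.pkl","rb"))
cv2.imwrite("pics/topz.png",cv2.resize(s["image"][120:260,120:260,::-1],None,fx=4,fy=4,interpolation=cv2.INTER_CUBIC))
E
```

```text
top depth ok 0.9963175455729166
table z 0.0007245987079787439
px 182 244 139 245
tip 167 [0.52390208 0.0142072  0.14953519] [0.46485419 0.00705514 0.13520095] [0.58181749 0.02359388 0.15781912]
((523.38330078125, 14.69762134552002), (14.84765911102295, 117.06388854980469), 88.19827270507812)
portface 691 [0.52424551 0.06201312 0.10639192] ((525.685791015625, 54.451194763183594), (94.78947448730469, 108.9676284790039), 88.08983612060547)
rail 516 [0.53562341 0.3023587  0.02628655] ((487.5173645019531, 297.74920654296875), (372.6783752441406, 101.26367950439453), 13.764638900756836)
yel [436.91881919 149.8302583 ] 813 [ 0.62957241 -0.724174    0.01238244]
yel [416.5 132.5] 14 [ 0.69561704 -0.64513804  0.01457847]
yel [416.53333333 141.26666667] 15 [ 0.66341777 -0.64401229  0.01398281]
yel [153.37931034 147.44827586] 29 [0.64074188 0.29659659 0.02918257]
yel [417.  152.5] 8 [ 0.62289101 -0.64423165  0.01433601]
yel [150.5 207. ] 24 [0.43009662 0.30437283 0.02820577]
scene depth ok 0.9956563313802084
table z 
px 278 352 158 231
tip 195 [0.53311723 0.0181978  0.14727984] [0.46690926 0.007
[... 749 characters left out ...]
899 107.15827338] 139 [-0.68001535 -1.59586344 -0.58686981]
yel [ 39.33027523 182.54740061] 981 [ 0.61402235 -0.7107271   0.06301269]
yel [ 73.33333333 185.11111111] 9 [ 0.56724712 -0.64531706  0.00476545]
yel [400.72727273 186.90909091] 11 [0.4589497  0.32873962 0.10957841]
yel [ 61.79310345 198.79310345] 29 [ 0.63291872 -0.6445095   0.00507023]
yel [387.03571429 200.39285714] 28 [0.42920065 0.30660873 0.02610071]
yel [399.47058824 205.94117647] 17 [0.5397958  0.32419704 0.10890548]
yel [ 50.77777778 211.66666667] 9 [ 0.68830469 -0.64391307  0.00539224]
yel [398.27777778 227.61111111] 18 [0.61905933 0.32132631 0.10874051]
yel [382.33333333 253.16666667] 36 [0.63942213 0.29896794 0.02662075]
```

View pics/topz.png

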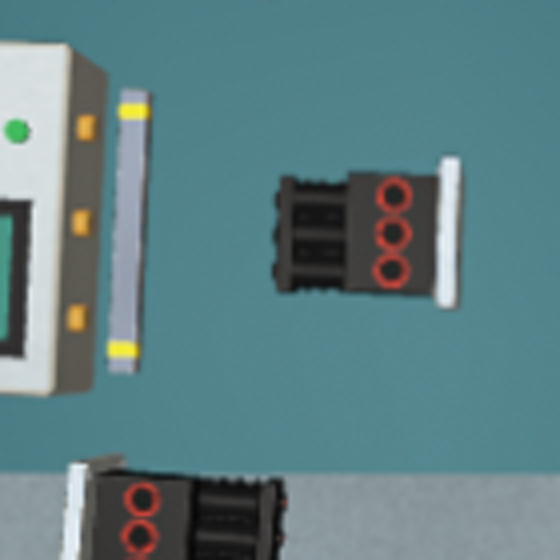

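Measurements:
- **Rail:** the stop face is at about (0.535, 0.290), yawed about 2°.
- **Block:** the heel is at about (0.525, 0.0075), also yawed about 2° and laterally centred. The pedal tip is at 0.150 and the port face at 0.106, both as specified.

I approach with the jaws across the block's width.

```bash
python3 -m creep '[[[-0.03,-0.03,-0.02,0.086,-0.15],[-0.062,-0.06,-0.03,0.172,-0.15],[-0.094,-0.09,-0.03,0.258,-0.15],[-0.125,-0.12,-0.03,0.344,-0.15],[-0.156,-0.15,-0.03,0.43,-0.15],[-0.188,-0.18,-0.03,0.516,-0.15],[-0.22,-0.21,-0.03,0.602,-0.15],[-0.25,-0.24,-0.03,0.688,-0.15]]]' 20
python3 - <<'E'
from station import arm
import numpy as np
from scipy.spatial.transform import Rotation as R
o=arm.get_obs();r=R.from_rotvec(o["ee_rot"]).as_matrix();print(o["position"],o["joint_pos"],o["finger_gap"],o["ft_force"]);print(r.round(3))
d=np.array([.5264,.0475,.14])-o["position"];print(r.T@d)
yt=np.array([.9994,-.0356,0]);t=r.T@yt;print("turn",np.arctan2(-t[0],t[1]))
E
```

```text
time_s: 0.9
position: [0.339, 0.339, 0.222]
ee_rot: [-1.403, -2.811, 0.0]
ft_force: [0.9, 0.6, 0.3]
finger_gap: 0.575
[0.33895001 0.3389898  0.22197491] [-1.03397192 -0.06214468  0.18516789  1.81873429  0.01158955  1.38414143
 -0.20617073] 0.5747906328862376 [0.86991487 0.57088039 0.32355243]
[[-0.601  0.799 -0.   ]
 [ 0.799  0.601 -0.   ]
 [ 0.    -0.    -1.   ]]
[-0.34562124 -0.02548314  0.08197715]
turn 0.6807418990284017
```

```bash
python3 -m creep '[[[-0.046,-0.003,0,0.1,-0.15],[-0.092,-0.006,0,0.2,-0.15],[-0.138,-0.01,0,0.3,-0.15],[-0.184,-0.014,0,0.4,-0.15],[-0.23,-0.017,0,0.5,-0.15],[-0.276,-0.02,0,0.6,-0.15],[-0.316,-0.023,0.01,0.68,-0.15],[-0.346,-0.0255,0.03,0.681,-0.15]]]'
cat > st.py <<'E'
from station import arm
import numpy as np
from scipy.spatial.transform import Rotation as R
o=arm.get_obs();r=R.from_rotvec(o["ee_rot"]).as_matrix()
H=np.array([.525,.0075]);U=np.array([.0356,.9994]);V=np.array([.9994,-.0356])
d=o["position"][:2]-H
print("t",o["time_s"],"u,v,h mm",(np.array([d@U,d@V,o["position"][2]])*1e3).round(1),"F u,v,z",np.round([o["ft_force"][:2]@U,o["ft_force"][:2]@V,o["ft_force"][2]],2),"yaw",np.degrees(np.arctan2(r[1,0],r[0,0])).round(2))
E
python3 st.py
```

```text
time_s: 1.7
position: [0.5291, 0.047, 0.1933]
ee_rot: [2.26, 2.179, 0.004]
ft_force: [0.3, -0.0, 0.3]
finger_gap: 0.572
t 1.7 u,v,h mm [ 39.6   2.7 193.3] F u,v,z [0.01 0.25 0.3 ] yaw 87.91
```

```bash
python3 -m creep '[[[0,0,0.015,0,-0.15],[0,0,0.03,0,-0.15],[0,-0.001,0.045,0,-0.15],[0,-0.002,0.058,0,-0.15],[0,-0.002,0.068,0,-0.15],[0,-0.002,0.076,0,-0.15],[0,-0.002,0.081,0,-0.15],[0,-0.002,0.081,0,-0.15]]]'
python3 st.py
cat > look.py <<'E'
import sys,pickle,cv2
from station import arm
for n in ("scene","top"):
    s=arm.snapshot(n);pickle.dump(s,open(n+sys.argv[1]+".pkl","wb"))
    im=s["image"][:,:,::-1]
    im=im[120:290,230:430] if n=="scene" else im[120:260,120:270]
    cv2.imwrite(f"pics/{n}{sys.argv[1]}.png",cv2.resize(im,None,fx=3.5 if n=="scene" else 4,fy=3.5 if n=="scene" else 4,interpolation=cv2.INTER_CUBIC))
E
python3 look.py 1
```

```text
time_s: 2.5
position: [0.5247, 0.0501, 0.1108]
ee_rot: [-2.256, -2.186, 0.001]
ft_force: [-0.2, -0.7, -0.8]
finger_gap: 0.577
t 2.5 u,v,h mm [ 42.5  -1.8 110.8] F u,v,z [-0.75 -0.16 -0.78] yaw 88.18
```

View pics/scene1.png

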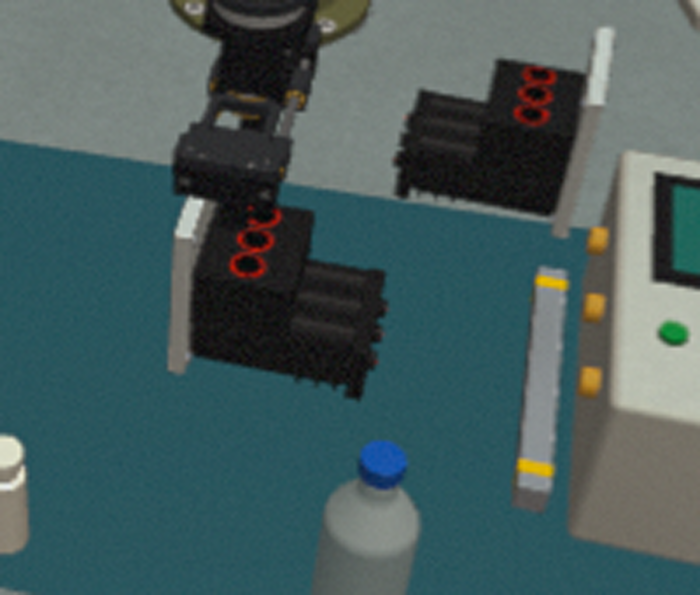

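View pics/top1.png

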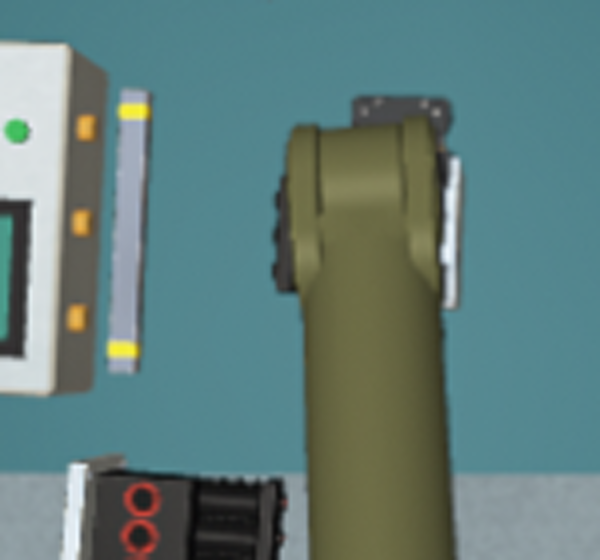

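The scene view shows the gripper over the port face, just on the tester side of the upright pedal. Next I ease into contact.

```bash
python3 -m creep '[[[-0.004,0.001,0,0,-0.15],[-0.008,0.001,0,0,-0.15],[-0.012,0.001,0,0,-0.15],[-0.015,0.001,0,0,-0.15],[-0.018,0.001,0,0,-0.15],[-0.021,0.001,0,0,-0.15],[-0.024,0.001,-0.001,0,-0.15],[-0.027,0.001,-0.001,0,-0.15]]]'
python3 st.py
```

```text
time_s: 3.4
position: [0.5252, 0.023, 0.1122]
ee_rot: [-2.256, -2.186, -0.0]
ft_force: [1.2, 1.9, 0.9]
finger_gap: 0.577
t 3.4 u,v,h mm [ 15.5  -0.4 112.2] F u,v,z [1.92 1.18 0.89] yaw 88.19
```

```bash
python3 -m creep '[[[-0.004,0,0,0,-0.15],[-0.008,0,0,0,-0.15],[-0.012,0,0,0,-0.15],[-0.016,0,0,0,-0.15],[-0.02,0,0,0,-0.15],[-0.024,0,0,0,-0.15],[-0.028,0,0,0,-0.15],[-0.032,0,0,0,-0.15]]]'
python3 st.py; python3 look.py 2
```

```text
time_s: 4.2
position: [0.5241, -0.0095, 0.1123]
ee_rot: [2.257, 2.185, -0.0]
ft_force: [0.5, 1.6, -1.7]
finger_gap: 0.576
t 4.2 u,v,h mm [-17.1  -0.3 112.3] F u,v,z [ 1.59  0.43 -1.68] yaw 88.16
```

View pics/scene2.png

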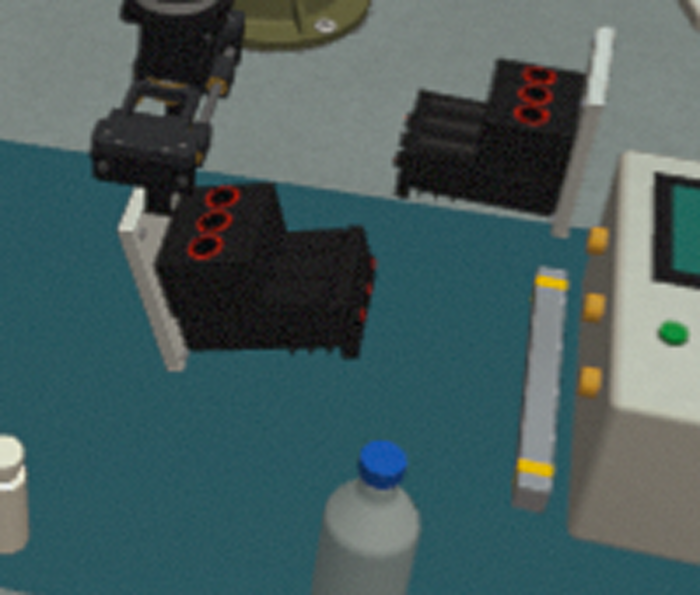

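The picture shows the block rolled about 20°, with the heel still at (178,370), so it has not crept. I continue.

```bash
python3 -m creep '[[[-0.003,0,0,0,-0.15],[-0.006,0,0,0,-0.15],[-0.009,0,0,0,-0.15],[-0.012,0,0.001,0,-0.15],[-0.015,0,0.002,0,-0.15],[-0.018,0,0.0025,0,-0.15],[-0.021,0,0.003,0,-0.15],[-0.024,0,0.004,0,-0.15]]]'
python3 st.py; python3 look.py 3
cat > ang.py <<'E'
# tilt and heel from foot plate seen in scene view: foot side face points (grey/white) cloud
import sys,pickle,numpy as np,cv2
from h import *
n=sys.argv[1]
H=np.array([.525,.0075]);U=np.array([.0356,.9994]);V=np.array([.9994,-.0356])
for nm in ("scene","top"):
    s=pickle.load(open(f"{nm}{n}.pkl","rb"));W=cloud(s);im=s["image"]
    d=W[...,:2]-H;u=d@U;v=d@V;h=W[...,2]
    hsv=cv2.cvtColor(im,cv2.COLOR_RGB2HSV)
    m=(hsv[...,1]<70)&(hsv[...,2]>90)&(abs(v)<.075)&(u>-.2)&(u<.27)&(h>.004)&(h<.16)
    P=np.stack([u[m],h[m],v[m]],1)*1e3
    if len(P)<20: print(nm,"few");continue
    line=cv2.fitLine(P[:,:2].astype(np.float32),cv2.DIST_HUBER,0,.01,.01).ravel()
    a=np.degrees(np.arctan2(line[1],line[0]))%180
    print(nm,len(P),"plate angle from vertical",round(a-90,1),"u@h0",round(float(line[2]-line[3]*line[0]/line[1]),1),"lo",P[P[:,1].argmin()].round(),"hi",P[P[:,1].argmax()].round())
E
for i in 1 2 3; do python3 ang.py $i; done
```

```text
time_s: 5.1
position: [0.5234, -0.0334, 0.1082]
ee_rot: [2.257, 2.185, 0.0]
ft_force: [-0.6, 1.2, -0.5]
finger_gap: 0.577
t 5.1 u,v,h mm [-4.090e+01 -1.000e-01  1.082e+02] F u,v,z [ 1.21 -0.6  -0.54] yaw 88.16
scene 314 plate angle from vertical -0.4 u@h0 10.8 lo [11.  5. 62.] hi [  6. 153.  51.]
top 137 plate angle from vertical -2.2 u@h0 -2.9 lo [141.   5. -68.] hi [  5. 160.  -9.]
scene 409 plate angle from vertical 17.4 u@h0 14.9 lo [ 8.  4. 58.] hi [-30. 149.  26.]
top few
scene 472 plate angle from vertical 26.4 u@h0 16.1 lo [ 1.  5. 56.] hi [-50. 155.  35.]
top few
```

View pics/scene3.png

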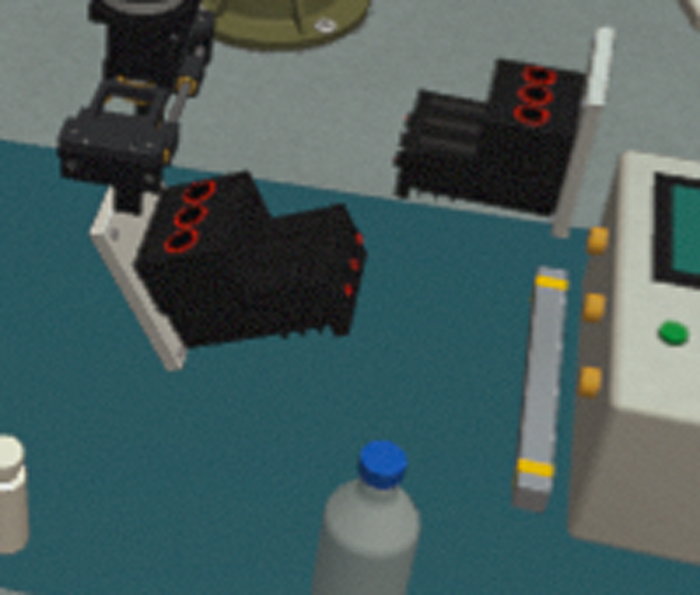

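```bash
cat > vp.py <<'E'
# zoomed scene pixels -> (u,h) on vertical plane v=+60 (near side of foot)
import sys,pickle,numpy as np
from h import *
s=pickle.load(open(f"scene{sys.argv[1]}.pkl","rb"));vv=float(sys.argv[2])/1e3
H=np.array([.525,.0075]);U=np.array([.0356,.9994]);V=np.array([.9994,-.0356])
for a in sys.argv[3:]:
    x,y=map(float,a.split(","));px=[(x+.5)/3.5-.5+230,(y+.5)/3.5-.5+120]
    r=np.r_[rays(s,[px])[0],1]@s["R"];c=-s["R"].T@s["t"]
    k=(vv-(c[:2]-H)@V)/(r[:2]@V);X=c+k*r
    print(a,"u,h",((X[:2]-H)@U*1e3).round(1),(X[2]*1e3).round(1))
E
python3 vp.py 1 60 168,372 186,371 177,235 190,237
python3 vp.py 3 60 172,369 186,358 92,234 104,236
python3 - <<'E'
import cv2
for i in "13":
    im=cv2.imread(f"pics/scene{i}.png");cv2.imwrite(f"pics/z{i}.png",cv2.resize(im[150:400,50:320],None,fx=2.3,fy=2.3,interpolation=cv2.INTER_CUBIC))
E
```

```text
168,372 u,h 4.1 1.7
186,371 u,h 19.0 7.1
177,235 u,h 6.1 151.3
190,237 u,h 16.1 151.7
172,369 u,h 7.3 6.1
186,358 u,h 18.4 22.1
92,234 u,h -60.2 136.5
104,236 u,h -50.7 136.7
```

View pics/z3.png

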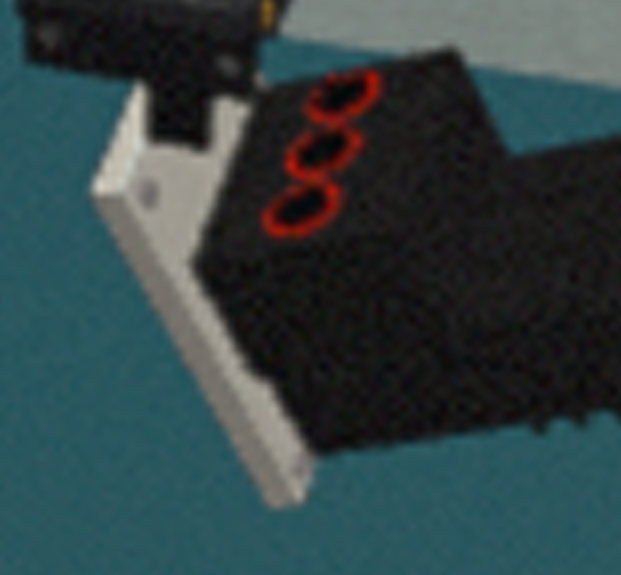

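```bash
python3 vp.py 3 40 114,210 142,213;python3 vp.py 3 -40 114,210 142,213;  python3 vp.py 3 50 135,264 160,213
python3 - <<'E'
from h import *
import pickle
s=pickle.load(open("scene3.pkl","rb"))
H=np.array([.525,.0075]);U=np.array([.0356,.9994]);V=np.array([.9994,-.0356])
for u in(-50,-31):
  for v in(-40,-25,25,40):
    X=np.r_[H+U*u/1e3+V*v/1e3,.108]
    p=proj(s,X)[0];print(u,v,((p-[230,120]+.5)*3.5-.5).round())
E
```

```text
114,210 u,h -48.3 146.9
142,213 u,h -26.1 149.1
114,210 u,h -69.3 76.3
142,213 u,h -45.0 78.6
135,264 u,h -28.2 104.4
160,213 u,h -9.8 161.1
-50 -40 [137. 185.]
-50 -25 [132. 196.]
-50 25 [116. 235.]
-50 40 [111. 247.]
-31 -40 [159. 189.]
-31 -25 [155. 200.]
-31 25 [140. 239.]
-31 40 [135. 252.]
```

Run:
```python
from h import *
import pickle
s=pickle.load(open("scene3.pkl","rb"));W=cloud(s)
H=np.array([.525,.0075]);U=np.array([.0356,.9994]);V=np.array([.9994,-.0356])
for (x,y) in [(128,195),(128,205),(120,195),(138,205),(120,165),(90,165),(160,165),(170,140),(128,218),(128,230),(150,195)]:
    px=np.array([(x+.5)/3.5-.5+230,(y+.5)/3.5-.5+120]).round().astype(int)
    X=W[px[1],px[0]];d=X[:2]-H;print((x,y),px,"u,v,h",(np.array([d@U,d@V,X[2]])*1e3).round())
```

```text
(128, 195) [266 175] u,v,h [-40.  33. 159.]
(128, 205) [266 178] u,v,h [-39.  34. 150.]
(120, 195) [264 175] u,v,h [-46.  31. 156.]
(138, 205) [269 178] u,v,h [-32.  31. 149.]
(120, 165) [264 167] u,v,h [-31.  91. 234.]
(90, 165) [255 167] u,v,h [-55.  86. 225.]
(160, 165) [275 167] u,v,h [ -3.  92. 241.]
(170, 140) [278 160] u,v,h [ -5.  52. 232.]
(128, 218) [266 182] u,v,h [-44.  16. 120.]
(128, 230) [266 185] u,v,h [-41.  25. 117.]
(150, 195) [272 175] u,v,h [-38. -29. 110.]
```

View pics/z1.png

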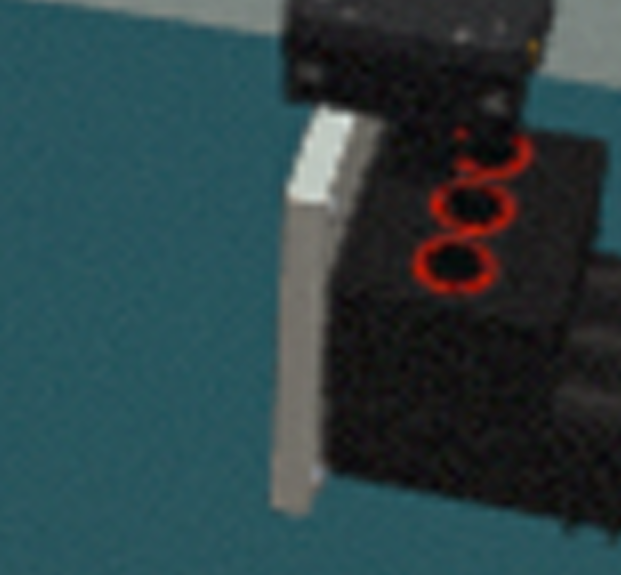

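Run:
```python
from h import *
import pickle
H=np.array([.525,.0075]);U=np.array([.0356,.9994]);V=np.array([.9994,-.0356])
for n,c in (("3",266),("3",264),("1",295)):
  s=pickle.load(open(f"scene{n}.pkl","rb"));W=cloud(s)
  print(n,c)
  for r in range(150,200,2):
    X=W[r,c];d=X[:2]-H;print(r,s["image"][r,c],(np.array([d@U,d@V,X[2]])*1e3).round())
s=pickle.load(open("scene3.pkl","rb"))
im=s["image"][140:200,245:295,::-1];cv2.imwrite("pics/zz3.png",cv2.convertScaleAbs(cv2.resize(im,None,fx=10,fy=10,interpolation=cv2.INTER_CUBIC),alpha=1.8,beta=20))
```

```text
3 266
150 [124 136 130] [-121. -282.    1.]
152 [102 108 108] [-119. -275.   -2.]
154 [44 45 48] [-40.  36. 232.]
156 [45 46 49] [-32.  69. 252.]
158 [47 46 49] [-30.  75. 250.]
160 [46 48 51] [-28.  84. 251.]
162 [48 50 52] [-26.  92. 251.]
164 [27 26 31] [-24.  96. 249.]
166 [18 17 20] [-26.  90. 237.]
168 [14 11 15] [-25.  92. 232.]
170 [23 20 25] [-26.  87. 222.]
172 [28 21 25] [-27.  85. 214.]
174 [22 25 22] [-40.  33. 163.]
176 [11 11 13] [-40.  33. 156.]
178 [15 15 19] [-39.  34. 150.]
180 [49 47 44] [-40.  30. 139.]
182 [161 158 148] [-44.  16. 120.]
184 [158 154 145] [-42.  23. 119.]
186 [159 154 145] [-40.  30. 117.]
188 [161 157 146] [-39.  32. 112.]
190 [158 156 145] [-37.  39. 111.]
192 [159 155 146] [-37.  42. 107.]
194 [158 155 144] [-35.  47. 104.]
196 [158 155 144] [-34.  50.  99.]
198 [152 150 140] [-33.  57.  99.]
3 264
150 [125 136 132] [-127. -279.    2.]
152 [75 78 77] [-47.  30. 233.]
154 [48 50 49] [-45.  38. 233.]
156 [47 47 49] [-37.  69. 251.]
158 [46 46 48] [-35.  77. 251.]
160 [46 47 48] [-33.  84. 250.]
162 [47 46 47] [-31.  91. 250.]
164 [30 26 30] [-30
[... 701 characters left out ...]
 [87 92 89] [ 34.  28. 235.]
158 [45 45 47] [ 36.  36. 235.]
160 [46 48 50] [ 41.  66. 252.]
162 [43 44 45] [ 43.  77. 254.]
164 [49 50 52] [ 44.  82. 252.]
166 [47 48 50] [ 46.  90. 253.]
168 [32 30 34] [ 47.  95. 251.]
170 [20 26 21] [ 47.  89. 240.]
172 [22 19 24] [ 47.  90. 234.]
174 [27 28 28] [ 47.  85. 224.]
176 [28 25 33] [ 47.  84. 217.]
178 [16 13 20] [ 39.  33. 167.]
180 [15 17 16] [ 39.  30. 157.]
182 [17 22 17] [ 40.  31. 151.]
184 [22 20 22] [ 40.  30. 143.]
186 [32 28 28] [ 34.  -8. 103.]
188 [28 27 31] [ 36.   1. 104.]
190 [33 31 33] [ 38.  10. 104.]
192 [32 33 29] [ 40.  20. 106.]
194 [58 26 24] [ 42.  27. 106.]
196 [79 27 16] [ 43.  35. 106.]
198 [28 30 31] [ 45.  45. 107.]
```

View pics/zz3.png

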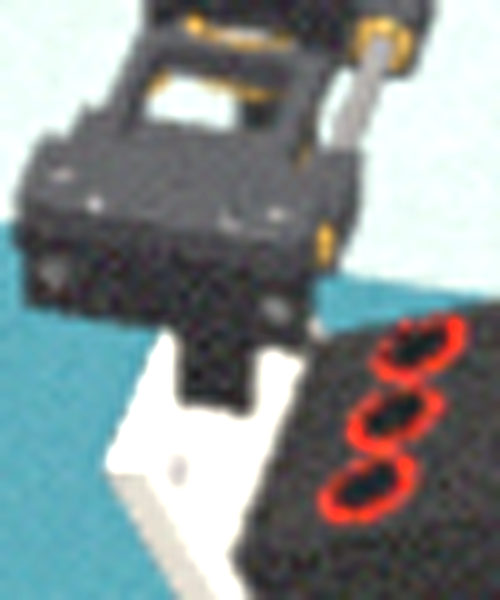

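Depth at the visible finger shows its tip at a true height of about 140 mm, while the reported TCP height is 108. The reported z is therefore about 30 mm low, and the body's lower edge at about 211 agrees with that. The finger only holds the pedal's upper rim, so I slide down along the pedal face, which is tilted about 26°.

```bash
python3 -m creep '[[[0.0015,0,0.003,0,-0.15],[0.0035,0,0.007,0,-0.15],[0.0055,0,0.011,0,-0.15],[0.0075,0,0.015,0,-0.15],[0.0095,0,0.019,0,-0.15],[0.011,0,0.022,0,-0.15],[0.0125,0,0.025,0,-0.15],[0.013,0,0.026,0,-0.15]]]'
python3 st.py; python3 look.py 4
cat > prof.py <<'E'
import sys,pickle
from h import *
H=np.array([.525,.0075]);U=np.array([.0356,.9994]);V=np.array([.9994,-.0356])
s=pickle.load(open(f"scene{sys.argv[1]}.pkl","rb"));W=cloud(s)
d=W[...,:2]-H;u=d@U*1e3;v=d@V*1e3;h=W[...,2]*1e3
hsv=cv2.cvtColor(s["image"],cv2.COLOR_RGB2HSV)
pale=(hsv[...,1]<60)&(hsv[...,2]>100)
# near side face of foot: v~60
m=pale&(abs(v-60)<6)&(u>-175)&(u<260)&(h>3)&(h<160)
P=np.stack([u[m],h[m]],1);
if len(P)>8:
    l=cv2.fitLine(P.astype(np.float32),cv2.DIST_HUBER,0,.01,.01).ravel();a=np.degrees(np.arctan2(l[1],l[0]))%180
    print("side n",len(P),"theta",round(a-90,1),"u at h=0 (+7 mid thick)",round(float(l[2]-l[3]*l[0]/l[1]),1), "h range",P[:,1].min().round(),P[:,1].max().round())
# upper pedal face: pale, |v|<52
m=pale&(abs(v)<52)&(u>-175)&(u<260)&(h>10)&(h<160)
P=np.stack([u[m],h[m]],1)
if len(P)>8:
    l=cv2.fitLine(P.astype(np.float32),cv2.DIST_HUBER,0,.01,.01).ravel();a=np.degrees(np.arctan2(l[1],l[0]))%180
    print("pedal face n",len(P),"theta",round(a-90,1),"mean",P.mean(0).round(1))
red=(hsv[...,1]>140)&((hsv[...,0]<8)|(hsv[...,0]>172))&(abs(v)<60)&(u>-175)&(u<260)&(h>30)
P=np.stack([u[red],h[red]],1)
if len(P)>8:print("red ring mean",len(P),np.median(P,0).round(1))
E
python3 prof.py 3;python3 prof.py 4
```

```text
time_s: 6.0
position: [0.5236, -0.0198, 0.0819]
ee_rot: [-2.256, -2.186, 0.0]
ft_force: [-0.2, 0.3, 1.5]
finger_gap: 0.575
t 6.0 u,v,h mm [-27.4  -0.4  81.9] F u,v,z [ 0.25 -0.19  1.51] yaw 88.18
side n 207 theta 26.4 u at h=0 (+7 mid thick) 12.2 h range 5.0 139.0
pedal face n 230 theta 27.1 mean [-34. 101.]
red ring mean 153 [  7.4 118.6]
side n 206 theta 26.8 u at h=0 (+7 mid thick) 13.1 h range 3.0 140.0
pedal face n 140 theta 26.8 mean [-29.8  94.2]
red ring mean 139 [  7.4 118.7]
```

View pics/scene4.png

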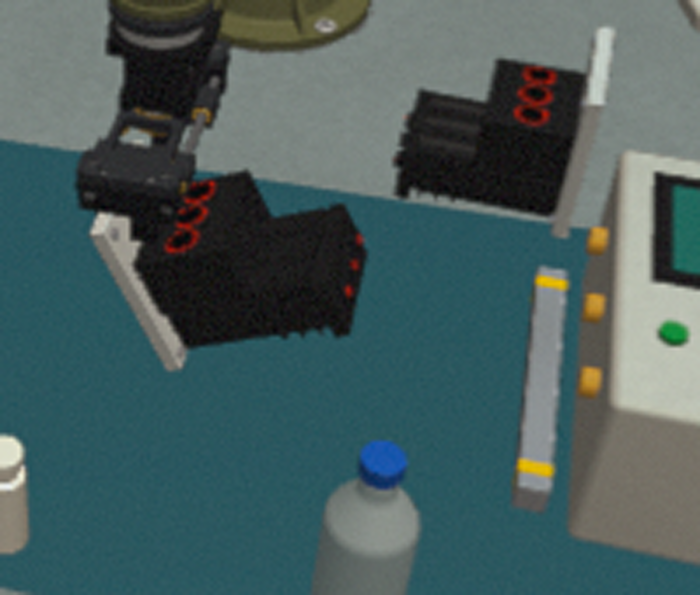

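The block held at 26.8° and the heel at u≈+5. The tip is now deep against the pedal. I continue towards the balance point.

```bash
python3 -m creep '[[[-0.002,0,0.001,0,-0.15],[-0.004,0,0.002,0,-0.15],[-0.006,0,0.003,0,-0.15],[-0.008,0,0.004,0,-0.15],[-0.01,0,0.0045,0,-0.15],[-0.012,0,0.0055,0,-0.15],[-0.014,0,0.0065,0,-0.15],[-0.0155,0,0.007,0,-0.15]]]'
python3 st.py; python3 look.py 5; python3 prof.py 5
```

```text
time_s: 6.9
position: [0.5232, -0.0359, 0.0751]
ee_rot: [2.257, 2.185, -0.0]
ft_force: [0.9, 0.0, -0.4]
finger_gap: 0.573
t 6.9 u,v,h mm [-43.4  -0.2  75.1] F u,v,z [ 0.06  0.92 -0.4 ] yaw 88.16
side n 212 theta 35.1 u at h=0 (+7 mid thick) 13.8 h range 5.0 130.0
pedal face n 155 theta 35.0 mean [-43.2  88.8]
red ring mean 129 [ -8.3 119.1]
```

View pics/scene5.png

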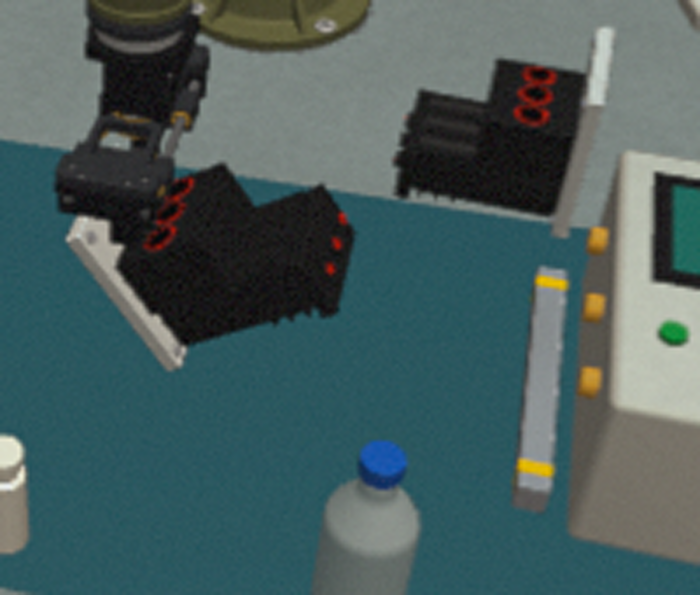

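```bash
python3 -m creep '[[[-0.001,0,0.001,0,-0.15],[-0.002,0,0.002,0,-0.15],[-0.003,0,0.003,0,-0.15],[-0.004,0,0.0038,0,-0.15],[-0.005,0,0.0045,0,-0.15],[-0.0062,0,0.0052,0,-0.15],[-0.0074,0,0.0058,0,-0.15],[-0.0085,0,0.0063,0,-0.15]]]'
python3 st.py; python3 look.py 6; python3 prof.py 6
```

```text
time_s: 7.8
position: [0.5233, -0.0459, 0.0699]
ee_rot: [2.257, 2.183, -0.001]
ft_force: [-2.2, -3.9, 7.7]
finger_gap: 0.574
t 7.8 u,v,h mm [-53.5   0.2  69.9] F u,v,z [-3.97 -2.1   7.68] yaw 88.11
side n 208 theta 40.7 u at h=0 (+7 mid thick) 14.4 h range 4.0 121.0
pedal face n 188 theta 41.3 mean [-51.3  82.7]
red ring mean 120 [-19.7 119.7]
```

Both contacts carry load with the block at 41°, just past balance, so the finger is seated between pedal and port face. The heel has not moved. I now slide the tip up the port face to get a high support point.

```bash
python3 -m creep '[[[-0.0005,0,-0.001,0,-0.15],[0.0015,0,-0.003,0,-0.15],[0.0045,0,-0.0057,0,-0.15],[0.0075,0,-0.0084,0,-0.15],[0.0105,0,-0.011,0,-0.15],[0.0137,0,-0.0138,0,-0.15],[0.0168,0,-0.0166,0,-0.15],[0.02,0,-0.0193,0,-0.15]]]'
python3 st.py; python3 look.py 7; python3 prof.py 7
```

```text
time_s: 8.7
position: [0.5237, -0.0234, 0.0885]
ee_rot: [-2.256, -2.186, -0.001]
ft_force: [0.1, 0.4, -0.6]
finger_gap: 0.571
t 8.7 u,v,h mm [-30.9  -0.2  88.5] F u,v,z [ 0.37  0.13 -0.6 ] yaw 88.18
side n 210 theta 26.5 u at h=0 (+7 mid thick) 12.3 h range 4.0 140.0
pedal face n 151 theta 27.1 mean [-31.8  97.1]
red ring mean 154 [  6.5 118. ]
```

The block rolled back to 26.5° and rests on the finger against the pedal, because friction from the sliding tip tipped it back so near balance. I roll further, to about 48°, where gravity clearly seats it on the finger, and then slide.

```bash
python3 -m creep '[[[-0.003,0,0.003,0,-0.15],[-0.006,0,0.006,0,-0.15],[-0.009,0,0.009,0,-0.15],[-0.012,0,0.0113,0,-0.15],[-0.015,0,0.0128,0,-0.15],[-0.018,0,0.0143,0,-0.15],[-0.0205,0,0.0155,0,-0.15],[-0.023,0,0.0165,0,-0.15]]]'
python3 st.py; python3 look.py 8; python3 prof.py 8
```

```text
time_s: 9.6
position: [0.5229, -0.0477, 0.0717]
ee_rot: [2.257, 2.185, -0.001]
ft_force: [-0.3, -1.2, 0.3]
finger_gap: 0.574
t 9.6 u,v,h mm [-55.2  -0.1  71.7] F u,v,z [-1.16 -0.25  0.25] yaw 88.16
side n 209 theta 43.5 u at h=0 (+7 mid thick) 15.1 h range 5.0 118.0
pedal face n 222 theta 43.9 mean [-58.5  82.6]
red ring mean 107 [-24.3 120.9]
```

```bash
python3 -m creep '[[[-0.001,0,0.0006,0,-0.15],[-0.002,0,0.0012,0,-0.15],[-0.0033,0,0.0018,0,-0.15],[-0.0046,0,0.0025,0,-0.15],[-0.0058,0,0.0032,0,-0.15],[-0.007,0,0.0038,0,-0.15],[-0.008,0,0.0045,0,-0.15],[-0.009,0,0.005,0,-0.15]]]'
python3 st.py; python3 look.py 9; python3 prof.py 9
```

```text
time_s: 10.5
position: [0.5228, -0.0565, 0.0668]
ee_rot: [2.257, 2.185, 0.0]
ft_force: [-0.3, -2.9, 2.0]
finger_gap: 0.58
t 10.5 u,v,h mm [-64.    0.1  66.8] F u,v,z [-2.88 -0.23  1.97] yaw 88.15
side n 202 theta 48.7 u at h=0 (+7 mid thick) 15.5 h range 4.0 107.0
pedal face n 242 theta 49.1 mean [-64.2  75.3]
red ring mean 99 [-34.4 119.3]
```

View pics/scene9.png

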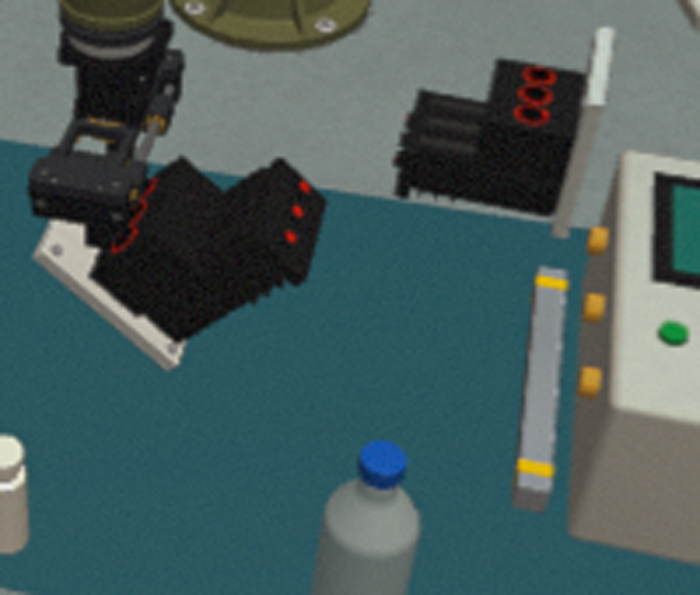

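It is at 48.9° and rests stably on the finger at about 3.5 N, with the heel unmoved at pixel (175,368). I slide up the face while yielding slightly.

```bash
python3 -m creep '[[[0.0008,0,-0.0018,0,-0.15],[0.0022,0,-0.004,0,-0.15],[0.0036,0,-0.0062,0,-0.15],[0.005,0,-0.0084,0,-0.15],[0.0064,0,-0.0106,0,-0.15],[0.0079,0,-0.0129,0,-0.15],[0.0094,0,-0.0152,0,-0.15],[0.0109,0,-0.0175,0,-0.15]]]'
python3 st.py; python3 look.py 10; python3 prof.py 10
```

```text
time_s: 11.4
position: [0.523, -0.045, 0.0845]
ee_rot: [-2.257, -2.186, -0.0]
ft_force: [-0.1, -1.5, 0.1]
finger_gap: 0.573
t 11.4 u,v,h mm [-52.5  -0.1  84.5] F u,v,z [-1.54 -0.05  0.13] yaw 88.17
side n 209 theta 51.4 u at h=0 (+7 mid thick) 17.1 h range 6.0 103.0
pedal face n 348 theta 51.7 mean [-76.   79.4]
red ring mean 58 [ 77.6 142.3]
```

```bash
python3 -m creep '[[[0.001,0,-0.0024,0,-0.15],[0.0021,0,-0.0048,0,-0.15],[0.0032,0,-0.0072,0,-0.15],[0.0043,0,-0.0096,0,-0.15],[0.0054,0,-0.012,0,-0.15],[0.0065,0,-0.0146,0,-0.15],[0.0076,0,-0.0173,0,-0.15],[0.0088,0,-0.02,0,-0.15]]]'
python3 st.py; python3 look.py 11; python3 prof.py 11
```

```text
time_s: 12.3
position: [0.5233, -0.0362, 0.1045]
ee_rot: [2.257, 2.186, 0.0]
ft_force: [0.3, -1.7, 0.5]
finger_gap: 0.571
t 12.3 u,v,h mm [-43.8  -0.2 104.5] F u,v,z [-1.71  0.33  0.49] yaw 88.17
side n 203 theta 55.1 u at h=0 (+7 mid thick) 19.1 h range 7.0 96.0
pedal face n 473 theta 55.2 mean [-83.6  76.2]
red ring mean 69 [ 68.6 147.3]
```

View pics/scene11.png

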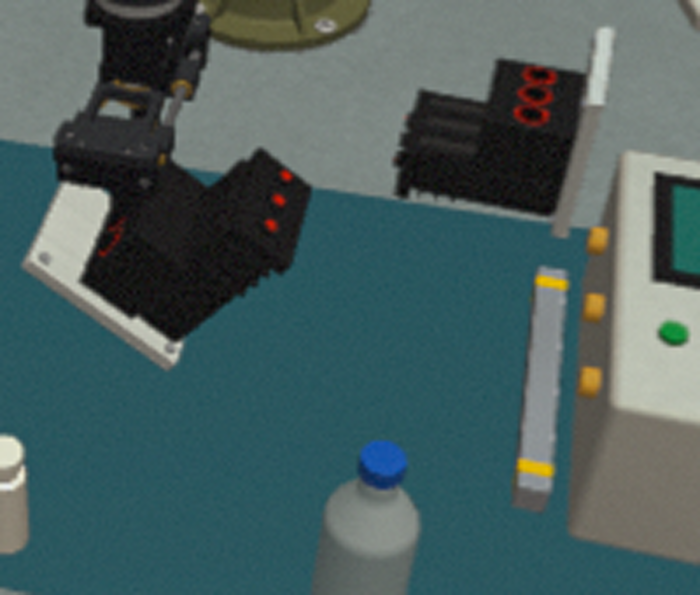

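It is at 55° with the tip about 80 mm up the port face (edge at 94). I start lowering.

```bash
python3 -m creep '[[[-0.0025,0,0.0007,0,-0.15],[-0.005,0,0.0014,0,-0.15],[-0.0076,0,0.0022,0,-0.15],[-0.0102,0,0.0031,0,-0.15],[-0.0128,0,0.0041,0,-0.15],[-0.0154,0,0.0051,0,-0.15],[-0.018,0,0.0061,0,-0.15],[-0.0206,0,0.0072,0,-0.15]]]'
python3 st.py; python3 look.py 12; python3 prof.py 12
```

```text
time_s: 13.2
position: [0.5227, -0.0574, 0.097]
ee_rot: [2.257, 2.185, -0.0]
ft_force: [-0.0, -2.8, 2.0]
finger_gap: 0.576
t 13.2 u,v,h mm [-65.  -0.  97.] F u,v,z [-2.82  0.07  2.02] yaw 88.15
side n 207 theta 64.4 u at h=0 (+7 mid thick) 23.9 h range 4.0 76.0
pedal face n 478 theta 64.9 mean [-92.8  60.4]
red ring mean 60 [ 43.7 159. ]
```

View pics/scene12.png

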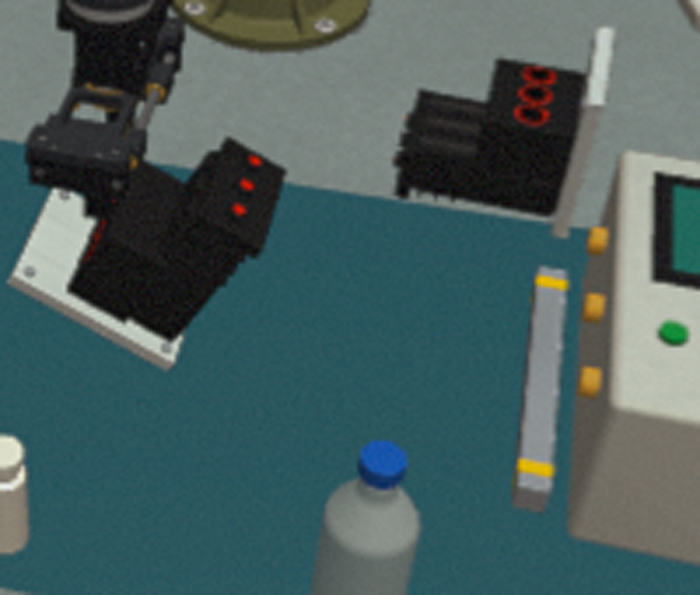

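```bash
python3 -m creep '[[[-0.0024,0,0.0011,0,-0.15],[-0.0048,0,0.0023,0,-0.15],[-0.0072,0,0.0036,0,-0.15],[-0.0096,0,0.0049,0,-0.15],[-0.012,0,0.0063,0,-0.15],[-0.0143,0,0.0077,0,-0.15],[-0.0166,0,0.0092,0,-0.15],[-0.0188,0,0.0107,0,-0.15]]]'
python3 st.py; python3 look.py 13; python3 prof.py 13
```

```text
time_s: 14.1
position: [0.5221, -0.0768, 0.0864]
ee_rot: [2.257, 2.184, -0.001]
ft_force: [-0.3, -5.8, 3.9]
finger_gap: 0.576
t 14.1 u,v,h mm [-84.3   0.1  86.4] F u,v,z [-5.76 -0.05  3.86] yaw 88.14
side n 199 theta 72.5 u at h=0 (+7 mid thick) 29.2 h range 4.0 56.0
pedal face n 462 theta 73.8 mean [-97.   44.4]
red ring mean 39 [ 20.2 164.8]
```

View pics/scene13.png

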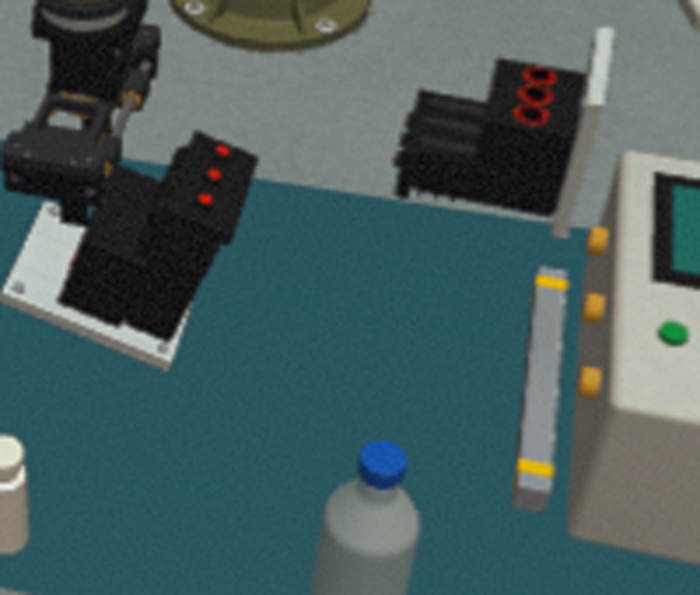

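```bash
python3 -m creep '[[[-0.002,0,-0.0005,0,-0.15],[-0.004,0,0,0,-0.15],[-0.006,0,0.001,0,-0.15],[-0.008,0,0.0022,0,-0.15],[-0.01,0,0.0036,0,-0.15],[-0.012,0,0.005,0,-0.15],[-0.014,0,0.0065,0,-0.15],[-0.0158,0,0.008,0,-0.15]]]'
python3 st.py; python3 look.py 14; python3 prof.py 14
```

```text
time_s: 15.0
position: [0.5218, -0.0906, 0.0783]
ee_rot: [-2.256, -2.186, -0.002]
ft_force: [-0.4, -0.5, -0.6]
finger_gap: 0.573
t 15.0 u,v,h mm [-98.2   0.2  78.3] F u,v,z [-0.56 -0.37 -0.58] yaw 88.2
side n 180 theta 89.9 u at h=0 (+7 mid thick) 4377.7 h range 3.0 18.0
pedal face n 367 theta 90.0 mean [-91.2  14. ]
red ring mean 35 [-28.2 164.2]
```

View pics/scene14.png

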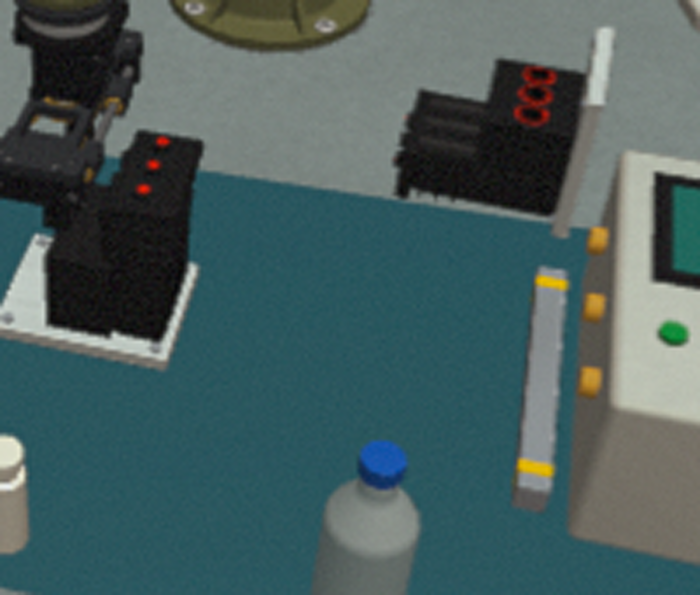

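It is standing. In the last step it came down the final few degrees faster than I planned. I measure where it stands.

```bash
cat > foot.py <<'E'
import sys,pickle
from h import *
H=np.array([.525,.0075]);U=np.array([.0356,.9994]);V=np.array([.9994,-.0356])
for nm in("scene","top"):
    s=pickle.load(open(f"{nm}{sys.argv[1]}.pkl","rb"));W=cloud(s)
    d=W[...,:2]-H;u=d@U*1e3;v=d@V*1e3;h=W[...,2]*1e3
    hsv=cv2.cvtColor(s["image"],cv2.COLOR_RGB2HSV)
    m=(abs(v)<85)&(u>-190)&(u<283)&(h>9)&(h<19)
    P=np.stack([u[m],v[m]],1).astype(np.float32)
    m2=(abs(v)<90)&(u>-190)&(u<283)&(h>145)&(h<172)&(hsv[...,2]<80)
    print(nm,"foot",len(P),[np.round(x,1) for x in cv2.minAreaRect(P)],"u",np.percentile(P[:,0],[1,99]).round(),"v",np.percentile(P[:,1],[1,99]).round())
    red=(hsv[...,1]>140)&((hsv[...,0]<8)|(hsv[...,0]>172))&(abs(v)<80)&(u>-190)&(u<283)&(h>140)
    if red.sum()>10:
        Q=np.stack([u[red],v[red]],1);l=cv2.fitLine(Q.astype(np.float32),cv2.DIST_HUBER,0,.01,.01).ravel()
        print("  studs mean u,v",Q.mean(0).round(1),"yaw of row vs v axis deg",np.degrees(np.arctan(l[0]/l[1])).round(1))
E
python3 foot.py 14; python3 vp.py 14 60 165,368
```

```text
scene foot 555 [array([68.2,  6.4]), array([435.9, 130. ]), np.float64(2.6)] u [-147.  283.] v [-58.  62.]
  studs mean u,v [-28.2  -0.9] yaw of row vs v axis deg -0.0
top foot 105 [array([48.3, -6.2]), array([475.7, 164.5]), np.float64(2.5)] u [-185.  282.] v [-81.  83.]
  studs mean u,v [-29.3  -0.1] yaw of row vs v axis deg 1.9
165,368 u,h 1.5 5.6
```

View pics/top14.png

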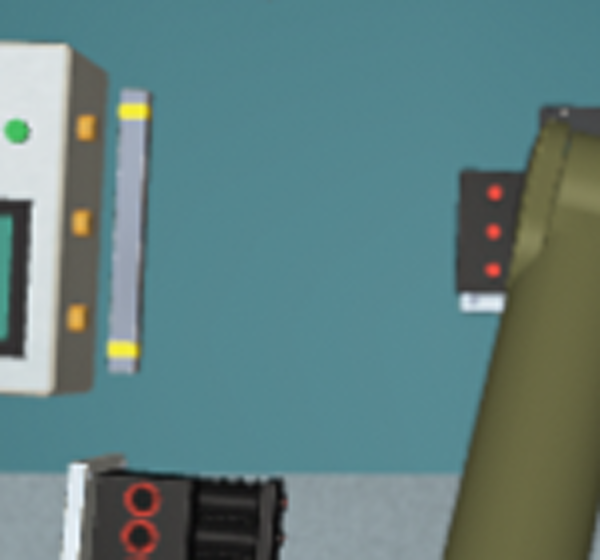

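The finger ended above the boss top (true height about 106), so it slipped off the top of the face near the end, and the last ~10° were probably not fully supported. The block is standing squarely with its heel at u≈+1. I back the finger off and lower it in front of the port face.

```bash
python3 -m creep '[[[-0.008,0,0,0,-0.15],[-0.016,0,0,0,-0.15],[-0.024,0,0,0,-0.15],[-0.03,0,0,0,-0.15],[-0.034,0,0.01,0,-0.15],[-0.034,0,0.022,0,-0.15],[-0.034,0,0.036,0,-0.15],[-0.034,0,0.046,0,-0.15]]]'
python3 st.py; python3 look.py 15; python3 foot.py 15|grep -A1 scene
```

```text
time_s: 15.9
position: [0.5193, -0.1248, 0.0302]
ee_rot: [-2.255, -2.185, 0.002]
ft_force: [0.1, 0.1, -0.3]
finger_gap: 0.574
t 15.9 u,v,h mm [-132.5   -0.9   30.2] F u,v,z [ 0.1   0.09 -0.29] yaw 88.2
scene foot 517 [array([69. ,  6.3]), array([435.2, 129.8]), np.float64(3.1)] u [-147.    2.] v [-55.  61.]
  studs mean u,v [-28.2   0.7] yaw of row vs v axis deg -0.0
```

Run:
```python
import pickle,cv2
s=pickle.load(open("scene15.pkl","rb"));im=s["image"][130:240,200:310,::-1];cv2.imwrite("pics/z15.png",cv2.convertScaleAbs(cv2.resize(im,None,fx=5,fy=5,interpolation=cv2.INTER_CUBIC),alpha=1.6,beta=15))
```

```text
(no output)
```

View pics/z15.png

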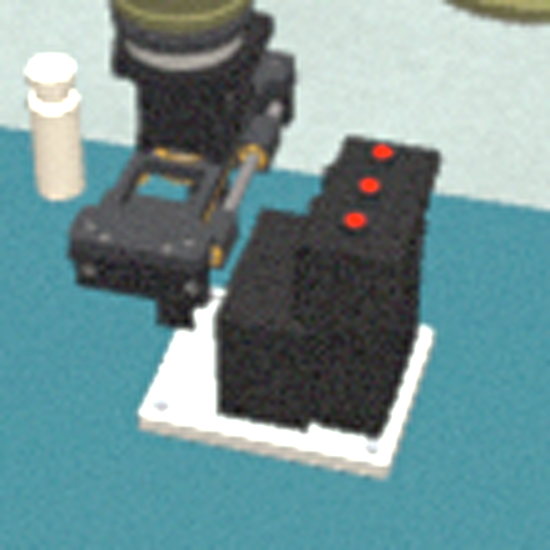

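```bash
python3 vp.py 15 35 4,260 22,262
python3 - <<'E'
from h import *
import pickle
s=pickle.load(open("scene15.pkl","rb"));W=cloud(s)
H=np.array([.525,.0075]);U=np.array([.0356,.9994]);V=np.array([.9994,-.0356])
for r in range(184,202,2):
  X=W[r,235];d=X[:2]-H;print(r,s["image"][r,235],(np.array([d@U,d@V,X[2]])*1e3).round())
E
```

```text
4,260 u,h -142.1 67.4
22,262 u,h -126.6 69.0
184 [22 19 22] [-108.   90.  160.]
186 [18 16 17] [-111.   83.  146.]
188 [16 16 17] [-111.   83.  139.]
190 [17 17 11] [-111.   86.  134.]
192 [22 19 18] [-130.   31.   74.]
194 [17 15 17] [-131.   31.   66.]
196 [145 157 154] [-148.  -16.   13.]
198 [192 199 194] [-144.   -5.   15.]
200 [191 201 194] [-143.   -1.   11.]
```

```bash
python3 -m creep '[[[0,0,0.006,0,-0.15],[0,0,0.012,0,-0.15],[0.002,0,0.018,0,-0.15],[0.005,0,0.02,0,-0.15],[0.009,0,0.02,0,-0.15],[0.013,0,0.02,0,-0.15],[0.017,0,0.02,0,-0.15],[0.02,0,0.02,0,-0.15]]]'
python3 st.py
python3 -m creep '[[[0.003,0,0,0,-0.15],[0.006,0,0,0,-0.15],[0.009,0,0,0,-0.15],[0.012,0,0,0,-0.15],[0.015,0,0,0,-0.15],[0.018,0,0,0,-0.15],[0.021,0,0,0,-0.15],[0.024,0,0,0,-0.15]]]'
python3 st.py; python3 look.py 16; python3 foot.py 16
```

```text
time_s: 16.8
position: [0.5214, -0.1066, 0.0127]
ee_rot: [2.255, 2.184, -0.001]
ft_force: [0.4, -4.7, -1.6]
finger_gap: 0.579
t 16.8 u,v,h mm [-114.1    0.4   12.7] F u,v,z [-4.66  0.58 -1.64] yaw 88.16
time_s: 17.6
position: [0.522, -0.0828, 0.0127]
ee_rot: [2.257, 2.183, -0.001]
ft_force: [-0.4, -5.8, 0.1]
finger_gap: 0.575
t 17.6 u,v,h mm [-90.4   0.2  12.7] F u,v,z [-5.76 -0.18  0.07] yaw 88.1
scene foot 465 [array([80.1,  5.3]), array([405.6, 154.6]), np.float64(0.0)] u [-122.  120.] v [-57.  61.]
  studs mean u,v [-3.   0.6] yaw of row vs v axis deg 0.9
top foot 128 [array([47.4,  3.5]), array([160.7, 472.8]), np.float64(88.7)] u [-186.  283.] v [-75.  76.]
  studs mean u,v [-3.3 -1.3] yaw of row vs v axis deg 1.2
```

View pics/scene16.png

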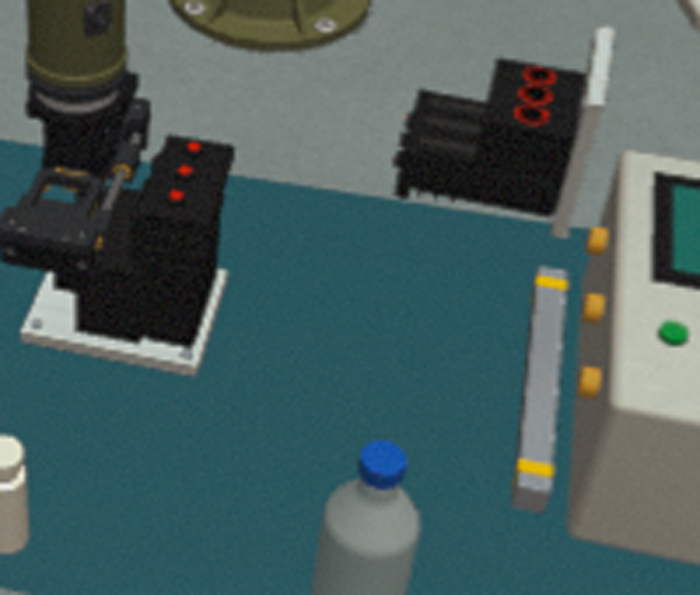

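```bash
python3 -m creep '[[[0.004,0,0,0,-0.15],[0.009,0,0,0,-0.15],[0.014,0,0,0,-0.15],[0.02,0,0,0,-0.15],[0.026,0,0,0,-0.15],[0.032,0,0,0,-0.15],[0.038,0,0,0,-0.15],[0.044,0,0,0,-0.15]]]'
python3 st.py
python3 -m creep '[[[0.006,0,0,0,-0.15],[0.012,0,0,0,-0.15],[0.018,0,0,0,-0.15],[0.024,0,0,0,-0.15],[0.03,0,0,0,-0.15],[0.036,0,0,0,-0.15],[0.042,0,0,0,-0.15],[0.048,0,0,0,-0.15]]]'
python3 st.py; python3 look.py 17; python3 foot.py 17
python3 - <<'E'
import cv2,pickle
s=pickle.load(open("scene17.pkl","rb"));cv2.imwrite("pics/full17.png",s["image"][:,:,::-1])
E
```

```text
time_s: 18.5
position: [0.5234, -0.0386, 0.0127]
ee_rot: [2.257, 2.184, -0.001]
ft_force: [0.3, -5.4, 1.7]
finger_gap: 0.575
t 18.5 u,v,h mm [-46.1   0.1  12.7] F u,v,z [-5.34  0.45  1.66] yaw 88.11
time_s: 19.3
position: [0.5249, 0.0092, 0.0126]
ee_rot: [2.257, 2.183, -0.001]
ft_force: [-0.4, -6.2, 2.3]
finger_gap: 0.578
t 19.3 u,v,h mm [ 1.7 -0.2 12.6] F u,v,z [-6.17 -0.19  2.26] yaw 88.09
scene foot 499 [array([126.1,   7.7]), array([313.8, 148.8]), np.float64(0.1)] u [-29. 283.] v [-50.  61.]
  studs mean u,v [89.3  0.8] yaw of row vs v axis deg -0.4
top foot 110 [array([48. , -0.2]), array([469.9, 167.8]), np.float64(0.1)] u [-177.  283.] v [-81.  83.]
  studs mean u,v [89.4 -2.3] yaw of row vs v axis deg 1.2
```

View pics/full17.png

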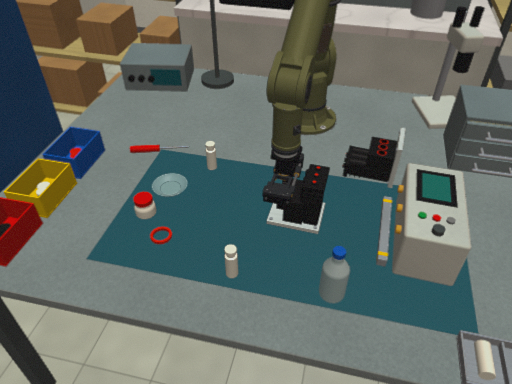

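View pics/top17.png

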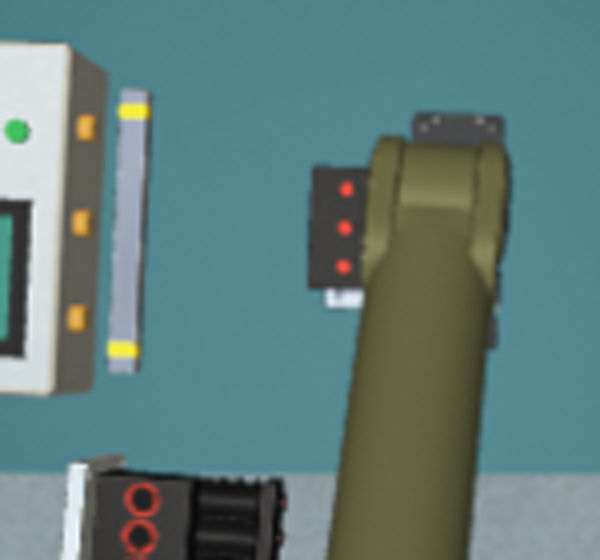

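```bash
python3 -m creep '[[[0.006,0,0,0,-0.15],[0.012,0,0,0,-0.15],[0.018,0,0,0,-0.15],[0.024,0,0,0,-0.15],[0.03,0,0,0,-0.15],[0.036,0,0,0,-0.15],[0.042,0,0,0,-0.15],[0.048,0,0,0,-0.15]]]'
python3 st.py
python3 -m creep '[[[0.006,0,0,0,-0.15],[0.012,0,0,0,-0.15],[0.018,0,0,0,-0.15],[0.024,0,0,0,-0.15],[0.03,0,0,0,-0.15],[0.036,0,0,0,-0.15],[0.042,0,0,0,-0.15],[0.046,0,0,0,-0.15]]]'
python3 st.py; python3 look.py 18; python3 foot.py 18
python3 - <<'E'
import cv2,pickle
s=pickle.load(open("scene18.pkl","rb"));cv2.imwrite("pics/full18.png",cv2.resize(s["image"][80:300,220:480,::-1],None,fx=3,fy=3))
E
```

```text
time_s: 20.2
position: [0.5264, 0.0568, 0.0127]
ee_rot: [2.257, 2.183, -0.001]
ft_force: [-0.3, -6.3, 3.7]
finger_gap: 0.575
t 20.2 u,v,h mm [49.3 -0.3 12.7] F u,v,z [-6.31 -0.06  3.7 ] yaw 88.08
time_s: 21.0
position: [0.5278, 0.103, 0.0126]
ee_rot: [2.257, 2.184, -0.002]
ft_force: [-1.0, -6.9, 3.7]
finger_gap: 0.573
t 21.0 u,v,h mm [95.5 -0.6 12.6] F u,v,z [-6.9  -0.78  3.72] yaw 88.11
scene foot 497 [array([177.2,   3.1]), array([226.7, 135.8]), np.float64(6.0)] u [ 64. 283.] v [-34.  60.]
  studs mean u,v [ 1.832e+02 -1.000e-01] yaw of row vs v axis deg 0.1
top foot 146 [array([47.5,  2.4]), array([471.2, 160.9]), np.float64(0.2)] u [-187.  283.] v [-77.  80.]
```

View pics/full18.png

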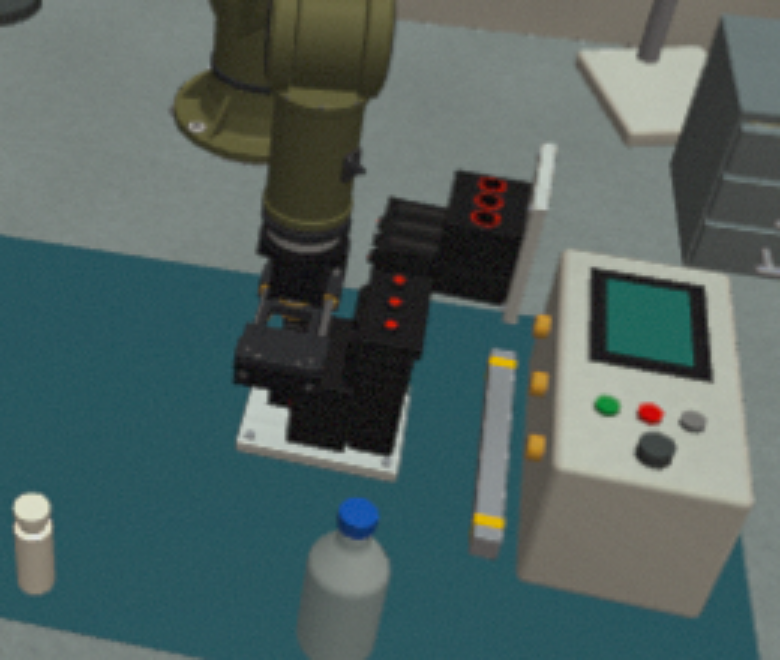

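View pics/top18.png

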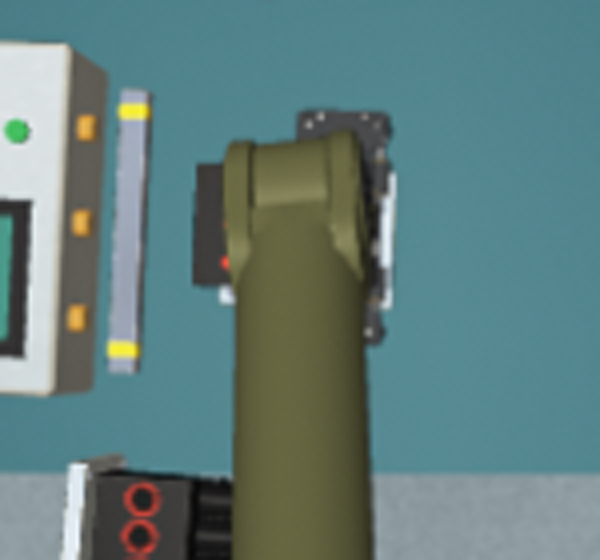

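Run:
```python
from h import *
import pickle
s=pickle.load(open("top18.pkl","rb"));W=cloud(s)
for zy in (200,250,300,350,400,450,500,550):
  r=int(zy/4+120);c=int(300/4+120);print("arm",W[r,c].round(3))
s0=pickle.load(open("top0.pkl","rb"));W0=cloud(s0)
m=(W0[...,0]>.2)&(W0[...,0]<.44)&(W0[...,1]>.1)&(W0[...,1]<.4)&(W0[...,2]>.02)
P=W0[m];print("look-alike",np.percentile(P,[1,99],axis=0).round(3))
```

```text
arm [0.524 0.097 0.449]
arm [0.491 0.092 0.487]
arm [0.458 0.089 0.51 ]
arm [0.428 0.087 0.529]
arm [0.398 0.084 0.554]
arm [0.37  0.081 0.572]
arm [0.342 0.079 0.59 ]
arm [0.317 0.076 0.612]
look-alike [[0.223 0.166 0.025]
 [0.439 0.394 0.155]]
```

```bash
python3 -m creep '[[[0.006,0,0,0,-0.15],[0.012,0,0,0,-0.15],[0.018,0,0,0,-0.15],[0.024,0,0,0,-0.15],[0.03,0,0,0,-0.15],[0.036,0,0,0,-0.15],[0.042,0,0,0,-0.15],[0.047,0,0,0,-0.15]]]'
python3 st.py
python3 -m creep '[[[0.002,0,0,0,-0.15],[0.004,0,0,0,-0.15],[0.006,0,0,0,-0.15],[0.008,0,0,0,-0.15],[0.01,0,0,0,-0.15],[0.012,0,0,0,-0.15],[0.014,0,0,0,-0.15],[0.015,0,0,0,-0.15]]]'
python3 st.py; python3 look.py 19; python3 foot.py 19
python3 - <<'E'
import cv2,pickle
s=pickle.load(open("scene19.pkl","rb"));cv2.imwrite("pics/full19.png",cv2.resize(s["image"][150:290,320:450,::-1],None,fx=4.2,fy=4.2,interpolation=cv2.INTER_CUBIC))
E
```

```text
time_s: 21.9
position: [0.5293, 0.1496, 0.0126]
ee_rot: [2.258, 2.183, -0.002]
ft_force: [-0.1, -8.3, 3.8]
finger_gap: 0.575
t 21.9 u,v,h mm [142.1  -0.7  12.6] F u,v,z [-8.27  0.19  3.77] yaw 88.09
time_s: 22.7
position: [0.5298, 0.1643, 0.0126]
ee_rot: [2.258, 2.183, -0.003]
ft_force: [0.2, -7.4, 5.1]
finger_gap: 0.577
t 22.7 u,v,h mm [156.9  -0.8  12.6] F u,v,z [-7.36  0.47  5.12] yaw 88.08
scene foot 510 [array([203.8,  32.9]), array([160.7,  97.2]), np.float64(1.8)] u [125. 273.] v [-13.  60.]
  studs mean u,v [244.7  -2.8] yaw of row vs v axis deg -0.4
top foot 167 [array([56.4,  0.1]), array([161.8, 453.9]), np.float64(89.3)] u [-164.  278.] v [-80.  81.]
```

View pics/full19.png

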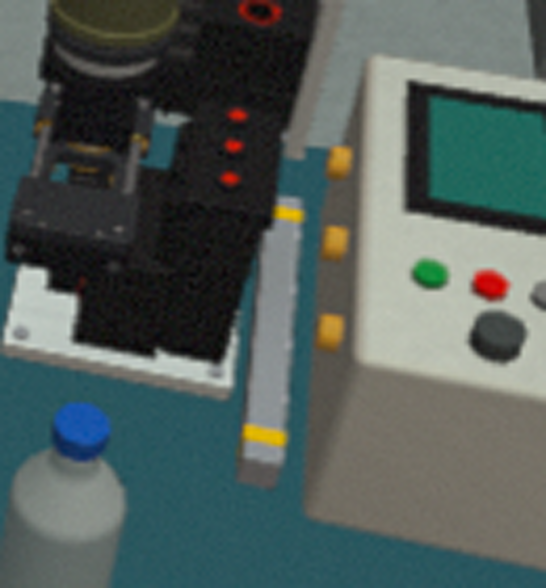

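There is about a 10 mm gap to the rail. I creep in slowly.

```bash
python3 -m creep '[[[0.0013,0,0,0,-0.15],[0.0026,0,0,0,-0.15],[0.0039,0,0,0,-0.15],[0.0052,0,0,0,-0.15],[0.0065,0,0,0,-0.15],[0.0078,0,0,0,-0.15],[0.009,0,0,0,-0.15],[0.0095,0,0,0,-0.15]]]'
python3 st.py
python3 -m creep '[[[0.0005,0,0,0,-0.15],[0.001,0,0,0,-0.15],[0.0014,0,0,0,-0.15],[0.0018,0,0,0,-0.15],[0.0022,0,0,0,-0.15],[0.0025,0,0,0,-0.15],[0.0028,0,0,0,-0.15],[0.003,0,0,0,-0.15]]]'
python3 st.py; python3 look.py 20
python3 - <<'E'
import cv2,pickle
s=pickle.load(open("scene20.pkl","rb"));cv2.imwrite("pics/full20.png",cv2.resize(s["image"][180:280,320:420,::-1],None,fx=6,fy=6,interpolation=cv2.INTER_CUBIC))
E
```

```text
time_s: 23.6
position: [0.5301, 0.1737, 0.0126]
ee_rot: [2.258, 2.183, -0.003]
ft_force: [0.1, -7.4, 4.7]
finger_gap: 0.575
t 23.6 u,v,h mm [166.3  -0.8  12.6] F u,v,z [-7.44  0.37  4.73] yaw 88.08
time_s: 24.4
position: [0.5298, 0.1737, 0.0126]
ee_rot: [2.259, 2.18, -0.008]
ft_force: [-2.5, -12.8, 8.3]
finger_gap: 0.579
t 24.4 u,v,h mm [166.3  -1.1  12.6] F u,v,z [-12.87  -2.02   8.28] yaw 87.98
```

View pics/full20.png

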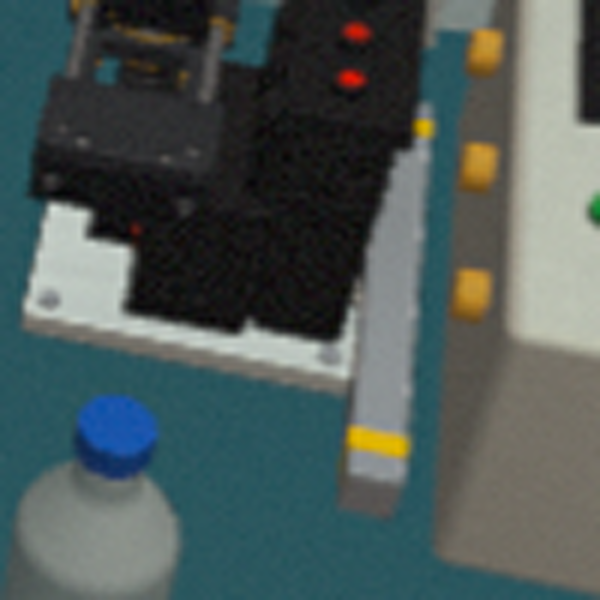

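The foot has reached the rail: the push force rose to 13 N and motion stopped at the predicted point. In the picture the heel edge meets the rail near (352,385), inside the marks. I release slowly and check.

```bash
python3 -m creep '[[[-0.0006,0,0,0,-0.15],[-0.0012,0,0,0,-0.15],[-0.002,0,0,0,-0.15],[-0.003,0,0,0,-0.15],[-0.0045,0,0,0,-0.15],[-0.007,0,0,0,-0.15],[-0.01,0,0,0,-0.15],[-0.014,0,0,0,-0.15]]]'
python3 st.py
python3 -m creep '[[[-0.02,0,0,0,-0.15],[-0.03,0,-0.005,0,-0.15],[-0.04,0,-0.02,0,-0.15],[-0.045,0,-0.045,0,-0.15],[-0.06,0,-0.08,0,-0.15],[-0.1,0,-0.12,0,-0.15],[-0.14,0,-0.15,0,-0.15],[-0.18,0,-0.17,0,-0.15]]]'
python3 st.py; python3 look.py 21;  python3 foot.py 21
python3 - <<'E'
import cv2,pickle
s=pickle.load(open("scene21.pkl","rb"));cv2.imwrite("pics/full21.png",cv2.resize(s["image"][180:280,320:420,::-1],None,fx=6,fy=6,interpolation=cv2.INTER_CUBIC))
E
```

```text
time_s: 25.3
position: [0.5291, 0.1658, 0.0121]
ee_rot: [-2.254, -2.187, -0.0]
ft_force: [0.4, 0.2, -0.2]
finger_gap: 0.573
t 25.3 u,v,h mm [158.4  -1.5  12.1] F u,v,z [ 0.17  0.36 -0.18] yaw 88.25
time_s: 26.1
position: [0.5249, -0.0146, 0.1855]
ee_rot: [2.254, 2.187, 0.007]
ft_force: [1.4, 0.9, 0.3]
finger_gap: 0.574
t 26.1 u,v,h mm [-22.1   0.7 185.5] F u,v,z [0.9  1.38 0.28] yaw 88.27
scene foot 685 [array([208.2,  -0.6]), array([149.5, 123.8]), np.float64(0.5)] u [134. 282.] v [-59.  60.]
  studs mean u,v [253.8  -3. ] yaw of row vs v axis deg -0.8
top foot 492 [array([50.7,  2.8]), array([463.9, 160.6]), np.float64(0.1)] u [-151.  280.] v [-72.  63.]
  studs mean u,v [252.6  -0.7] yaw of row vs v axis deg -0.4
```

View pics/full21.png

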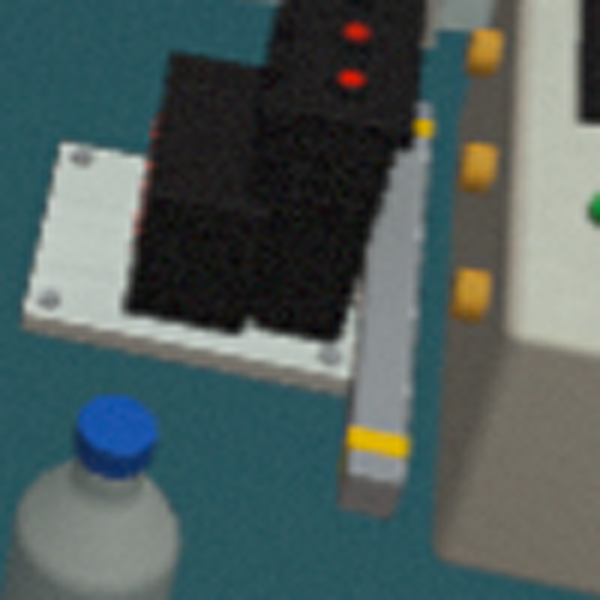

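View pics/top21.png

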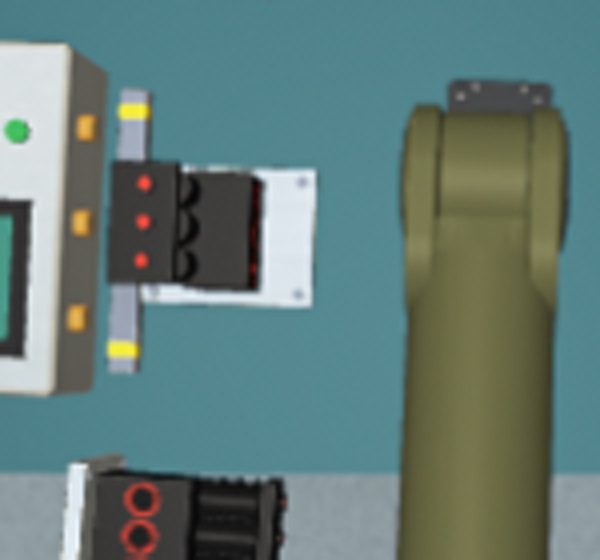

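Before handing in, I check more precisely that the foot is parallel to the rail.

```bash
cat > par.py <<'E'
import sys,pickle
from h import *
H=np.array([.525,.0075]);U=np.array([.0356,.9994]);V=np.array([.9994,-.0356])
def rows_edge(g,r0,r1,c0,c1,sign):
    out=[]
    for r in range(r0,r1):
        d=cv2.GaussianBlur(g,(5,5),.8)[r,c0-1:c1+1];gr=sign*(d[2:]-d[:-2]);k=gr.argmax()
        if 0<k<len(gr)-1:
            off=.5*(gr[k-1]-gr[k+1])/(gr[k-1]-2*gr[k]+gr[k+1]);out.append((c0+k+off,r))
    return np.array(out)
def fit(s,e,h):
    X=plane(s,e,h);d=X[:,:2]-H;u=d@U*1e3;v=d@V*1e3
    l=cv2.fitLine(np.stack([u,v],1).astype(np.float32),cv2.DIST_HUBER,0,.01,.01).ravel()
    sl=l[0]/l[1];res=u-(l[2]+(v-l[3])*sl);return np.degrees(np.arctan(sl)),l[2]-l[3]*sl,res.std(),len(u)
s=pickle.load(open(f"top{sys.argv[1]}.pkl","rb"));r=s["image"][...,0].astype(np.float32)
print("foot front edge yaw,u0",fit(s,rows_edge(r,166,194,190,206,-1),.014))
s0=pickle.load(open("top0.pkl","rb"));r0=s0["image"][...,0].astype(np.float32)
print("rail face edge yaw,u0",fit(s0,rows_edge(r0,146,210,150,162,-1),.026))
print("foot at start",fit(s0,rows_edge(r0,162,192,230,242,-1),.15))
E
python3 par.py 21
```

```text
foot front edge yaw,u0 (np.float32(-0.9958527), np.float32(132.34224), np.float64(0.558051691931405), 28)
rail face edge yaw,u0 (np.float32(0.017243724), np.float32(283.14746), np.float64(0.6770071551528473), 64)
foot at start (np.float32(-0.65044314), np.float32(1.0081506), np.float64(0.4233552220385191), 30)
```

The fit says the foot is yawed about −1° to the rail, so the far side touches and the near side is up to 2 mm open. I'll nudge the near side in with the fingers shut. First I check where the bottle is relative to the gripper body.

```bash
python3 - <<'E'
from h import *
import pickle
s=pickle.load(open("top21.pkl","rb"));W=cloud(s)
H=np.array([.525,.0075]);U=np.array([.0356,.9994]);V=np.array([.9994,-.0356])
P=W[95:115,172:195].reshape(-1,3);P=P[(P[:,2]>.03)&(P[:,2]<.2)];d=P[:,:2]-H
print("bottle u",(np.percentile(d@U,[2,98])*1e3).round(),"v",(np.percentile(d@V,[2,98])*1e3).round(),P[:,2].max())
E
python3 st.py
```

```text
bottle u [152. 210.] v [213. 269.] 0.16613776313174555
t 26.2 u,v,h mm [-29.6   2.4 187.4] F u,v,z [0.56 0.58 0.28] yaw 87.54
```

```bash
python3 -m creep '[[[0.02,0.005,0,0,1],[0.045,0.012,0,0,1],[0.07,0.02,0,0,1],[0.095,0.027,0,0,1],[0.12,0.033,0.01,0,1],[0.14,0.033,0.03,0,1],[0.148,0.033,0.05,0,1],[0.148,0.033,0.07,0,1]]]'
python3 st.py
python3 -m creep '[[[0,0,0.02,0,1],[0,0,0.04,0,1],[0,0,0.06,0,1],[0,0,0.08,0,1],[0,0,0.095,0,1],[0,0,0.105,0,1],[0,0,0.107,0,1],[0,0,0.107,0,1]]]'
python3 st.py; python3 look.py 22; python3 par.py 22
```

```text
time_s: 27.0
position: [0.5616, 0.1358, 0.1118]
ee_rot: [-2.252, -2.189, -0.002]
ft_force: [-0.0, -0.6, -0.5]
finger_gap: 0.017
t 27.0 u,v,h mm [129.5  32.  111.8] F u,v,z [-0.61 -0.01 -0.49] yaw 88.37
time_s: 27.8
position: [0.562, 0.1329, 0.0051]
ee_rot: [2.257, 2.186, 0.001]
ft_force: [0.2, -0.1, 0.8]
finger_gap: 0.006
t 27.8 u,v,h mm [126.7  32.5   5.1] F u,v,z [-0.14  0.16  0.81] yaw 88.16
foot front edge yaw,u0 (np.float32(-1.5708998), np.float32(131.71881), np.float64(7.388626300155125), 24)
rail face edge yaw,u0 (np.float32(0.017243724), np.float32(283.14746), np.float64(0.6770071551528473), 64)
foot at start (np.float32(-0.65044314), np.float32(1.0081506), np.float64(0.4233552220385191), 30)
```

View pics/scene22.png

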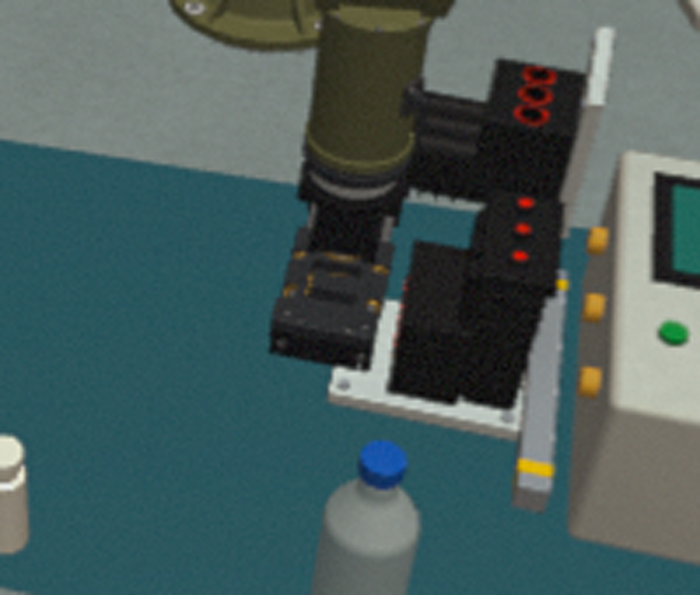

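```bash
python3 -m creep '[[[0.006,0,0,0,1],[0.012,0,0,0,1],[0.018,0,0,0,1],[0.024,0,0,0,1],[0.029,0,0,0,1],[0.033,0,0,0,1],[0.035,0,0,0,1],[0.036,0,0,0,1]]]'
python3 st.py
python3 -m creep '[[[0.0006,0,0,0,1],[0.0012,0,0,0,1],[0.0018,0,0,0,1],[0.0024,0,0,0,1],[0.003,0,0,0,1],[0.0035,0,0,0,1],[0.004,0,0,0,1],[0.004,0,0,0,1]]]'
python3 st.py
```

```text
time_s: 28.7
position: [0.5628, 0.169, 0.0048]
ee_rot: [2.256, 2.186, -0.0]
ft_force: [0.4, 0.2, -0.3]
finger_gap: 0.004
t 28.7 u,v,h mm [162.7  32.1   4.8] F u,v,z [ 0.19  0.43 -0.28] yaw 88.18
time_s: 29.5
position: [0.563, 0.1727, 0.0049]
ee_rot: [2.257, 2.186, 0.0]
ft_force: [-0.2, -0.9, -0.5]
finger_gap: 0.005
t 29.5 u,v,h mm [166.5  32.1   4.9] F u,v,z [-0.91 -0.16 -0.52] yaw 88.16
```

```bash
python3 -m creep '[[[0.0003,0,0,0,1],[0.0006,0,0,0,1],[0.0009,0,0,0,1],[0.0012,0,0,0,1],[0.0015,0,0,0,1],[0.0018,0,0,0,1],[0.002,0,0,0,1],[0.002,0,0,0,1]]]'
python3 st.py
python3 -m creep '[[[0.0003,0,0,0,1],[0.0006,0,0,0,1],[0.0009,0,0,0,1],[0.0012,0,0,0,1],[0.0015,0,0,0,1],[0.0018,0,0,0,1],[0.002,0,0,0,1],[0.002,0,0,0,1]]]'
python3 st.py;python3 look.py 23; python3 par.py 23|head -1
```

```text
time_s: 30.3
position: [0.5629, 0.1726, 0.0049]
ee_rot: [2.258, 2.183, -0.003]
ft_force: [-2.4, -5.8, 3.6]
finger_gap: 0.009
t 30.3 u,v,h mm [166.4  32.    4.9] F u,v,z [-5.85 -2.16  3.57] yaw 88.08
time_s: 31.1
position: [0.5629, 0.1725, 0.0049]
ee_rot: [2.258, 2.181, -0.006]
ft_force: [-2.2, -9.1, 4.6]
finger_gap: 0.003
t 31.1 u,v,h mm [166.2  32.    4.9] F u,v,z [-9.17 -1.88  4.65] yaw 88.01
foot front edge yaw,u0 (np.float32(-1.5027483), np.float32(131.74843), np.float64(0.8540467958442061), 28)
```

```bash
python3 -m creep '[[[0.0004,0,0,0,1],[0.0008,0,0,0,1],[0.0012,0,0,0,1],[0.0016,0,0,0,1],[0.002,0,0,0,1],[0.0024,0,0,0,1],[0.0028,0,0,0,1],[0.003,0,0,0,1]]]'
python3 st.py;python3 look.py 24; python3 par.py 24|head -1
```

```text
time_s: 32.0
position: [0.5628, 0.1724, 0.005]
ee_rot: [2.259, 2.178, -0.011]
ft_force: [-4.7, -16.3, 8.4]
finger_gap: 0.006
t 32.0 u,v,h mm [166.1  31.9   5. ] F u,v,z [-16.44  -4.1    8.37] yaw 87.92
foot front edge yaw,u0 (np.float32(-1.4429978), np.float32(131.80603), np.float64(0.8162789591248358), 28)
```

At 16 N on the near side nothing moves, so that side is firmly on the rail. I probe the far side the same way.

```bash
python3 -m creep '[[[-0.002,0,0,0,1],[-0.004,0,0,0,1],[-0.006,0,0,0,1],[-0.009,0,0,0,1],[-0.014,0,0,0,1],[-0.02,-0.008,0,0,1],[-0.024,-0.018,0,0,1],[-0.024,-0.03,0,0,1]]]'
python3 st.py
python3 -m creep '[[[0,-0.01,0,0,1],[0,-0.02,0,0,1],[0,-0.03,0,0,1],[0,-0.035,0,0,1],[0.005,-0.035,0,0,1],[0.01,-0.035,0,0,1],[0.013,-0.035,0,0,1],[0.015,-0.035,0,0,1]]]'
python3 st.py
```

```text
time_s: 32.9
position: [0.5314, 0.156, 0.0047]
ee_rot: [-2.258, -2.184, 0.0]
ft_force: [0.3, 0.1, -0.5]
finger_gap: 0.007
t 32.9 u,v,h mm [148.6   1.1   4.7] F u,v,z [ 0.14  0.33 -0.52] yaw 88.1
time_s: 33.7
position: [0.4984, 0.1734, 0.0048]
ee_rot: [2.256, 2.186, 0.0]
ft_force: [-0.2, -0.0, -0.4]
finger_gap: 0.002
t 33.7 u,v,h mm [164.9 -32.5   4.8] F u,v,z [-0.03 -0.17 -0.36] yaw 88.2
```

```bash
python3 -m creep '[[[0.0005,0,0,0,1],[0.001,0,0,0,1],[0.0015,0,0,0,1],[0.002,0,0,0,1],[0.0025,0,0,0,1],[0.003,0,0,0,1],[0.0035,0,0,0,1],[0.0035,0,0,0,1]]]'
python3 st.py
python3 -m creep '[[[0.0004,0,0,0,1],[0.0008,0,0,0,1],[0.0012,0,0,0,1],[0.0016,0,0,0,1],[0.002,0,0,0,1],[0.0024,0,0,0,1],[0.0028,0,0,0,1],[0.003,0,0,0,1]]]'
python3 st.py
```

```text
time_s: 34.5
position: [0.498, 0.175, 0.0048]
ee_rot: [2.257, 2.184, -0.002]
ft_force: [-1.5, -4.7, 2.2]
finger_gap: 0.006
t 34.5 u,v,h mm [166.4 -33.    4.8] F u,v,z [-4.73 -1.36  2.21] yaw 88.11
time_s: 35.3
position: [0.4978, 0.1748, 0.0049]
ee_rot: [2.258, 2.181, -0.007]
ft_force: [-3.5, -11.6, 7.3]
finger_gap: 0.007
t 35.3 u,v,h mm [166.3 -33.2   4.9] F u,v,z [-11.76  -3.08   7.29] yaw 88.01
```

Contact comes at u=166.4 on both sides and holds firm, so the face is parallel to the rail within about 0.1° and flush. I retreat clear.

```bash
python3 -m creep '[[[-0.002,0,0,0,1],[-0.004,0,0,0,1],[-0.006,0,0,0,1],[-0.009,0,0,0,1],[-0.014,0,0,0,1],[-0.02,0,0,0,1],[-0.03,0,0,0,1],[-0.04,0,0,0,1]]]'
python3 -m creep '[[[-0.005,0,-0.01,0,1],[-0.01,0,-0.03,0,1],[-0.02,0,-0.06,0,1],[-0.05,0,-0.1,0,1],[-0.09,0,-0.14,0,1],[-0.13,0,-0.17,0,1],[-0.16,0,-0.18,0,1],[-0.16,0,-0.18,0,1]]]'
python3 st.py;python3 look.py 25; python3 foot.py 25; python3 par.py 25|head -1
python3 - <<'E'
import cv2,pickle
for n in("scene","top"):
  s=pickle.load(open(f"{n}25.pkl","rb"));cv2.imwrite(f"pics/f{n}25.png",s["image"][:,:,::-1])
E
```

```text
time_s: 36.1
position: [0.4968, 0.1384, 0.0048]
ee_rot: [2.257, 2.186, -0.0]
ft_force: [0.2, 0.4, -0.0]
finger_gap: 0.006
time_s: 36.9
position: [0.4932, -0.0271, 0.1885]
ee_rot: [2.264, 2.172, 0.008]
ft_force: [0.1, -0.2, -1.1]
finger_gap: 0.005
t 36.9 u,v,h mm [-35.7 -30.5 188.5] F u,v,z [-0.2   0.12 -1.05] yaw 87.62
scene foot 690 [array([208.6,  -1.6]), array([149.9, 124.6]), np.float64(0.6)] u [135. 282.] v [-58.  59.]
  studs mean u,v [254.4  -3. ] yaw of row vs v axis deg -0.3
top foot 492 [array([50.,  5.]), array([157.1, 466.5]), np.float64(89.7)] u [-172.  278.] v [-68.  67.]
  studs mean u,v [252.9   0.6] yaw of row vs v axis deg 0.4
foot front edge yaw,u0 (np.float32(-0.9063363), np.float32(132.36945), np.float64(0.541313220787517), 28)
```

View pics/fscene25.png

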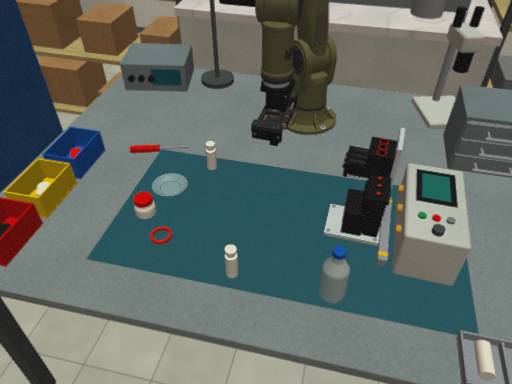

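View pics/ftop25.png

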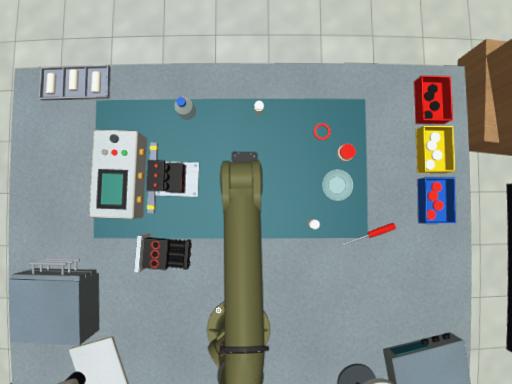

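Run:
```python
from station import arm
print(arm.job_done())
```

```text
the job is handed in; nothing more can be done
None
```

The block is standing on its foot with its heel against the steel stop rail and the whole foot between the yellow marks. However, the last part of the set-down was probably not fully supported. I handed the job in at about 37 s with the robot clear.

**What I did:** I rolled the block over its heel by pushing the pedal with a fingertip. I eased it down with the tip on the port face, then slid it to the rail at about 6 to 8 N. Afterwards I pressed each side lightly to seat it.

**Last checks**
- **Position:** the heel measures about 282 to 283 mm along the push direction and the rail face 283. The foot spans about ±60 mm, inside the marks' ±99.
- **Flush:** finger contact came at the same depth (166.4 mm) on both sides, and the block held still under 16 N on one side and 12 N on the other.
- **Other things:** the bystanders and the other block look unmoved in the pictures.

**What failed or disagreed**
- **Set-down:** at about 73° I raised the tip too far, and it apparently slipped over the top edge of the port face. The block was fully down one step earlier than planned, so roughly the last 10° may have been a small drop. I did not redo it.
- **Roll-back:** earlier, at about 41°, friction from the sliding tip rolled the block back to 26.5° against the finger. I rolled it up again from there.
- **Height reading:** the reported finger height was about 30 mm lower than the camera showed, and I corrected for it.
- **Angle:** an edge fit in the top picture still suggests about 0.9° of yaw to the rail. The scene picture gives 0.3° to 0.6°, and the contact check says about 0.1°. I trusted the contact check.

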